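Load the shaker tray and lock its keeper bar with a castle nut

ROBOT

A 6-joint arm with a two-finger parallel gripper is mounted at the origin on the work surface. World frame = base frame: x ahead of the robot, y to its left, z up, the work surface at z = 0. Lengths are in m, angles in rad, forces in N, time in s.
With the tool pointing down it reaches from about 0.25 to 0.775 m from the base axis. Payload 4 kg.
Tool frame: the origin (TCP) lies at the centre of the arm's flange, where the gripper is bolted on; the fingertips stand ahead of it and the grasp point (between the pads) lies 180 mm ahead of it (robot.tcp_to_tips is the z of the fingertips in the tool frame, in m); z points along the fingers, y is the direction in which the jaws open and shut (so a half turn about z gives the same grasp; the last joint's range is limited). The gripper opens to 94 mm and grips with 3 to 60 N. Pads are 16 mm wide; open, the fingers measure 119 mm over their backs; the gripper's body (75 mm by 177 mm) begins 78 mm behind the grasp point.
Start: joints at [1.164, 0.087, 1.371, -0, 1.684, -0.103], TCP at [0.165, 0.525, 0.405] pointing down, gripper open.
Joint ranges: [-3.1, 3.1], [-0.76, 2.03], [0.27, 2.55], [-1.08, 4.22], [0.17, 2.65], [-2.57, 2.57]. Speed limits (rad/s): [2.79, 2.79, 3.14, 3.14, 3.14, 3.14].

INTERFACE

Orientations are given as [roll, pitch, yaw] about the fixed x, y, z axes, in that order (R = Rz(yaw) Ry(pitch) Rx(roll)).
In Python, from bench import robot gives the robot as it stands.
- The arm moves only by the tool move_arm, never from a script. Its argument "increments" is a list that holds one entry, the list of rows, each a list of 7 numbers: the opening, from 0 (shut) to 1 (fully open), then the shift along the tool's x, y, z as a fraction of full scale, then the turn, a rotation vector about the tool's x, y, z as a fraction of full scale. In form: [[[jaw, dx, dy, dz, rx, ry, rz], ...]]. A call has 1 to 8 rows; each row is the pose to reach, as a shift and turn from the pose commanded when the call began, along the tool's axes at that moment; what a row does not reach only later rows make up. Full scale, the value 1, is 0.1 m for a shift and pi/2 rad for a turn. A row lasts 1/12 s, in which the tool goes at most 41.7 mm and 7.16 degrees, less where a joint would pass 70% of its speed; a pose out of reach is approached as far as the arm can. A call with a number of a shift or a turn outside -1 to 1 is refused whole. A call with a gripper value outside its range is refused whole. The fingers move at their own pace and stop on an object; the grip force is fixed at half the most. Time passes only in rows, so rows that repeat a pose let the fingers close. It gives the time, the measured TCP pose, the force and the opening at its end, in the units of the state.
- robot.get_obs(): the state, without advancing time (a new reading comes with each control period).
- robot.snapshot(name): name is "side" or "top"; returns (picture, depth): 420x560x3 uint8, red, green, blue; 420x560 float32, m along the optical axis (not along the pixel's ray), 0 where there is no reading.
- robot.camera_params(name): a dict with "mtx" (3x3 intrinsics, pixels), "R" (3x3) and "t" (3): a world point X has camera coordinates R X + t. Camera axes: x right, y down, z forward; pixel columns grow to the right and rows downward; lengths in m; the calibration is good to about 2 mm. A picture is of the moment at which its call begins. camera_params takes no time and is no camera call.
- robot.close_job(): hands the job in, once; it reports no verdict.
The state is a dict: "time": time; "joint_positions": joint angles; "qvel": joint speeds; "joint_torque": joint torques, N m; "tool_pos": TCP position; "ee_rot": TCP orientation; "wrist_force": force on the tool from outside, world axes, zero at the start; "wrist_torque": the same for the moment, N m; "width": finger opening in m.
Only numpy, scipy, OpenCV 4.12 (cv2) and the standard library are available. Lean on these libraries where they do the work, as an engineer would, in place of code of your own. Each camera call takes 0.05 s, during which the arm holds its last target.

TASK

Put all the power modules on the bench flat into the bays of the vibration-test tray, one to a bay, then swing the keeper bar fully shut over them against its stop. Then tighten the castle nut clockwise until you feel it bear on the washer, and turn it on, clockwise only, just as far as the first slot that lines up with the cotter hole in the stud: do not back it off or go on to a later slot. Leave the other things on the bench where they are; the cotter pin itself will be fitted later.

Things in the scene. Friction and masses are not known exactly. Their poses are not given: they have to be found in the camera images.
- tray: The vibration-test tray, an aluminium base plate 124 (x) by 360 (y) by 8 mm, bolted down. Origin on the bench surface under the middle of its row of four bays; the row runs along its y. Its x axis is the direction in which the bays are long, and also the direction of the cotter hole through the stud.
- bay0 (a point): Centre of the floor of one of the four equal bays (8 mm above the bench). Each bay is 80 mm long (tray x) and 46 mm wide (tray y), pitch 52 mm, with walls 6 mm thick whose tops are 22 mm above the bench. bay0 is nearest the pivot stud.
- bay1 (a point): Centre of the floor of one of the four equal bays (8 mm above the bench). Each bay is 80 mm long (tray x) and 46 mm wide (tray y), pitch 52 mm, with walls 6 mm thick whose tops are 22 mm above the bench. bay0 is nearest the pivot stud.
- bay2 (a point): Centre of the floor of one of the four equal bays (8 mm above the bench). Each bay is 80 mm long (tray x) and 46 mm wide (tray y), pitch 52 mm, with walls 6 mm thick whose tops are 22 mm above the bench. bay0 is nearest the pivot stud.
- bay3 (a point): Centre of the floor of one of the four equal bays (8 mm above the bench). Each bay is 80 mm long (tray x) and 46 mm wide (tray y), pitch 52 mm, with walls 6 mm thick whose tops are 22 mm above the bench. bay0 is nearest the pivot stud.
- module0: Power module (2 to 4 are present; None if absent): finned aluminium heat sink 72 (x) by 36 (y) by 30 mm high, carrying a black terminal block 50 (x) by 14 (y) mm, from 30 to 56 mm height, to grip it by. 0.12 to 0.26 kg. Origin at the centre of the underside, z up, x lengthwise; either way round. All are alike; any bay will do.
- module1: Power module (2 to 4 are present; None if absent): finned aluminium heat sink 72 (x) by 36 (y) by 30 mm high, carrying a black terminal block 50 (x) by 14 (y) mm, from 30 to 56 mm height, to grip it by. 0.12 to 0.26 kg. Origin at the centre of the underside, z up, x lengthwise; either way round. All are alike; any bay will do.
- module2: Power module (2 to 4 are present; None if absent): finned aluminium heat sink 72 (x) by 36 (y) by 30 mm high, carrying a black terminal block 50 (x) by 14 (y) mm, from 30 to 56 mm height, to grip it by. 0.12 to 0.26 kg. Origin at the centre of the underside, z up, x lengthwise; either way round. All are alike; any bay will do.
- module3: Power module (2 to 4 are present; None if absent): finned aluminium heat sink 72 (x) by 36 (y) by 30 mm high, carrying a black terminal block 50 (x) by 14 (y) mm, from 30 to 56 mm height, to grip it by. 0.12 to 0.26 kg. Origin at the centre of the underside, z up, x lengthwise; either way round. All are alike; any bay will do.
- bar (a joint): Angle of the keeper bar about the stud, rad: 0 = closed, across the bays and against its stop; positive = swung open (anticlockwise from above), at most 2.0. It turns level with light friction (0.12 N m) and stays where it is left.
- bar_handle (a point): Centre of the bar's black upright knob, 30 mm diameter, 36 mm high (this point is at its middle, 109 mm above the bench), 100 mm from the stud axis. The steel bar is 26 mm wide, 10 mm thick, reaches 315 mm from the stud axis, with its underside 69 mm above the bench, so it passes 5 mm over seated modules; closed, it points along tray -y.
- nut: Steel castle nut on the stud, axis vertical: hexagon 50 mm across flats, 30 mm high, then a crown of 44 mm diameter, 14 mm high, with six slots 9 mm wide, one over the middle of each flat. Origin at the centre of its underside, 83 mm above the bench; x runs through two facing slots. Clockwise from above tightens it; it starts 1.9 to 3.2 rad short of bearing. It does not rise or sink.
- washer: Dark steel washer under the nut, 66 mm diameter, 4 mm thick; origin on the stud axis, 79 mm above the bench. It stays still while the nut runs down easily (0.06 N m) and is dragged round with the nut once the nut bears on it; that takes 0.8 N m, and both stay where they are left. The first slot to line up comes 0.3 to 0.85 rad after the nut bears.
- washer_tab (a point): Outer end of the washer's tab, 42 mm from the stud axis: it shows whether the washer turns.
- stud_top (a point): Middle of the stud's end face, 131 mm above the bench, 4 mm above the nut's crown; stud diameter 25 mm. The stud does not turn. A dark line across its end shows the direction of the cotter hole, which lies along tray x at the height of the slots.
- reel: Bystander: green wire reel, 54 mm diameter, 35 mm high, standing among the modules.
- flux: Bystander: small bottle, 40 mm diameter, 100 mm high.
- driver: Bystander: screwdriver lying beyond the tray.
- tweezers: Bystander: steel tweezers, 120 mm, lying on the bench.
- cotter: Bystander: the cotter pin, 95 mm long, lying on the bench; it is fitted later by someone else.
- meter: Bystander: black multimeter 150 x 80 x 34 mm lying on its back.
- parts_bin: Bystander: open blue parts bin 140 x 100 x 60 mm.
Not all that is in view belongs to the job. Leave any blue or pink look-alike of the module1 alone.

How it is judged:
On the way, in this order (a step that is already met when the one before it is completed fails the run):
1. every module present stands flat in a bay of the tray (z of module0 in the frame of tray between 0.004 and 0.012 m and x of module0 in the frame of tray between -0.015 and 0.015 m and y of module0 in the frame of tray between -0.104 and 0.104 m and angle between each of module0, module1, module2, module3's own z axis and vertical below 0.15 rad and linear speed of each of module0, module1, module2, module3 below 0.03 m/s and z of module1 in the frame of tray between 0.004 and 0.012 m and x of module1 in the frame of tray between -0.015 and 0.015 m and y of module1 in the frame of tray between -0.104 and 0.104 m and z of module2 in the frame of tray between 0.004 and 0.012 m and x of module2 in the frame of tray between -0.015 and 0.015 m and y of module2 in the frame of tray between -0.104 and 0.104 m and z of module3 in the frame of tray between 0.004 and 0.012 m and x of module3 in the frame of tray between -0.015 and 0.015 m and y of module3 in the frame of tray between -0.104 and 0.104 m), for 0.2 s.
2. the keeper bar is shut over the modules (all of step 1 and value of joint bar below 0.07 rad), for 0.2 s.
3. the nut bears: it has begun to drag the washer round, with the bar shut (value of joint bar below 0.07 rad and distance of washer_tab from where it was at the start of the episode above 0.003 m), for 0.1 s.
At the end, for the whole second after the job is handed in: Each module present stands flat and at rest in a bay (height within 4 mm, tilt under 0.15 rad); bar within 0.07 rad of shut; nut still bearing (backed off under 0.1 rad), washer tab dragged 4 to 45 mm, a slot within 0.09 rad of the cotter hole; bystanders within 40 mm of their places (all of step 2 and (angle between the x axis of nut and the x axis of tray, either way round below 0.09 rad or angle between the x axis of nut and the x axis of tray, either way round between 0.9572 and 1.1372 rad) and distance of washer_tab from where it was at the start of the episode above 0.004 m and angle between the x axis of nut and the x axis of washer, either way round below 0.1 rad and angular speed of nut below 0.1 rad/s); the robot touches nothing.
It fails at once if the nut is overtightened: the washer tab is dragged more than 45 mm (65 degrees), past the first slot (distance of washer_tab from where it was at the start of the episode above 0.045 m).
It fails at once if a bystander is pushed more than 40 mm away (distance of any of reel, flux, driver, tweezers, cotter, meter, parts_bin from where it was at the start of the episode above 0.04 m).
Of module0, module1, module2, module3 only 2 to 4 are there at a start; the rules pass over those that are not, and their reading is None.
At some moment in a run one of module0, module1, module2, module3 may be knocked a few centimetres aside while the robot is not near it.
It also fails if it takes over 210 s, if anything falls off the work surface, if the arm or the gripper's body presses on something with over 40 N, if the wrist force passes 120 N, or if a joint passes its speed limit or range.

## Working session

There is one attempt and no reset: what is moved stays moved. The work goes in short steps, Python scripts to look and compute and a tool call to move; the robot and the scene stay as the last step left them, time stands still between calls to the robot, and variables do not carry over. Pictures are saved under pics/ and viewed, and the job is handed in when it is done.

Besides the shell and the picture viewer there is one more tool, called by a JSON object that holds its "fn" and its "kwargs". move_arm: Moves the arm, as the interface text tells. Its arguments: {"type":"object","properties":{"increments":{"type":"array","items":{"type":"array","items":{"type":"array","items":{"type":"number","minimum":-1,"maximum":1}}}}},"required":["increments"]}

```bash
ls; mkdir -p pics; python3 - <<'E'
from bench import robot
import cv2,numpy as np
print(robot.get_obs())
for n in ("top","side"):
    p,d=robot.snapshot(n)
    cv2.imwrite(f"pics/{n}0.png",p[:,:,::-1]); np.save(f"{n}0.npy",d); 
    print(n,robot.camera_params(n))
E
```

```text
pics
{'time': 0.0, 'joint_positions': array([ 1.16389585e+00,  8.79519726e-02,  1.37221339e+00, -4.77032071e-05,
        1.68360246e+00, -1.03072136e-01]), 'qvel': array([-9.34106786e-04,  1.33400316e-04,  1.21125262e-03, -8.21973402e-06,
        1.93993941e-03,  2.28917193e-04]), 'joint_torque': array([-4.46331596e-04, -3.40200126e+01, -3.02416384e+01,  7.17980554e-02,
        3.36147076e-02, -2.33344517e-04]), 'tool_pos': array([0.16450033, 0.5247107 , 0.4035261 ]), 'ee_rot': array([-3.13942415e+00, -1.76642696e-04,  2.83775881e+00]), 'wrist_force': array([-0.80567491,  0.03704358, -0.52375308]), 'wrist_torque': array([0.02431035, 0.04768389, 0.03105106]), 'width': 0.09381900617688273}
top {'mtx': array([[496.07763004,   0.        , 280.29563974],
       [  0.        , 496.07763004, 207.57373443],
       [  0.        ,   0.        ,   1.        ]]), 'R': array([[ 0.00591886, -0.99997852,  0.00281618],
       [-0.97774791, -0.0063778 , -0.20968631],
       [ 0.20969977, -0.00151241, -0.97776465]]), 't': array([-0.11829878,  0.56383286,  1.3582254 ])}
side {'mtx': array([[429.8841006 ,   0.        , 284.31940487],
       [  0.        , 429.8841006 , 206.34728813],
       [  0.        ,   0.        ,   1.        ]]), 'R': array([[ 0.92182396, -0.38722056,  0.01734429],
       [-0.20190821, -0.5179003 , -0.83127153],
       [ 0.33086804,  0.76278405, -0.55559592]]), 't': array([-0.54315126,  0.13659946,  1.09882311])}
```

View pics/top0.png

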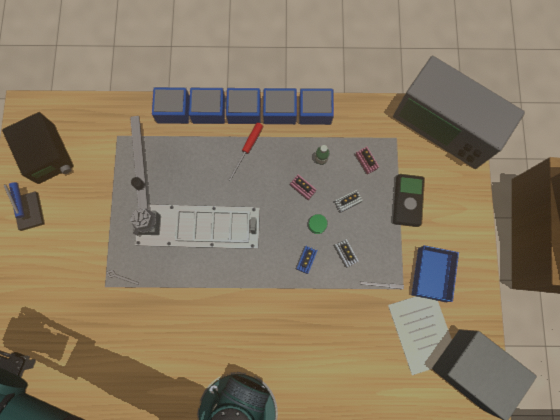

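View pics/side0.png

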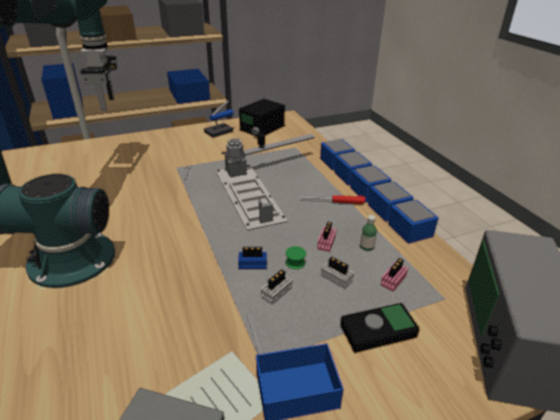

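```bash
cat > h.py <<'E'
import cv2,numpy as np
from bench import robot
def ray(n,uv,z):
    c=robot.camera_params(n);K,R,t=c["mtx"],c["R"],c["t"].ravel()
    uv=np.atleast_2d(uv).astype(float)
    d=np.c_[uv,np.ones(len(uv))]@np.linalg.inv(K).T@R
    o=-R.T@t
    s=(z-o[2])/d[:,2]
    return o+d*s[:,None]
def pix(n,X):
    c=robot.camera_params(n)
    p=(np.atleast_2d(X)@c["R"].T+c["t"].ravel())@c["mtx"].T
    return p[:,:2]/p[:,2:]
def crop(p,x0,y0,x1,y1,f,name):
    cv2.imwrite("pics/"+name,cv2.resize(p[y0:y1,x0:x1],None,fx=f,fy=f,interpolation=cv2.INTER_CUBIC))
E
python3 - <<'E'
from h import *
print(robot.tcp_to_tips)
t=cv2.imread("pics/top0.png");s=cv2.imread("pics/side0.png")
a=cv2.resize(t[140:290,280:400],None,fx=4,fy=4,interpolation=2); 
cv2.imwrite("pics/ctop_mod.png",a)
crop(t,115,110,265,260,5,"ctop_tray.png")
crop(s,205,120,325,240,5,"cside_tray.png")
crop(s,225,210,415,310,4,"cside_mod.png")
E
```

```text
0.1992
```

View pics/ctop_mod.png

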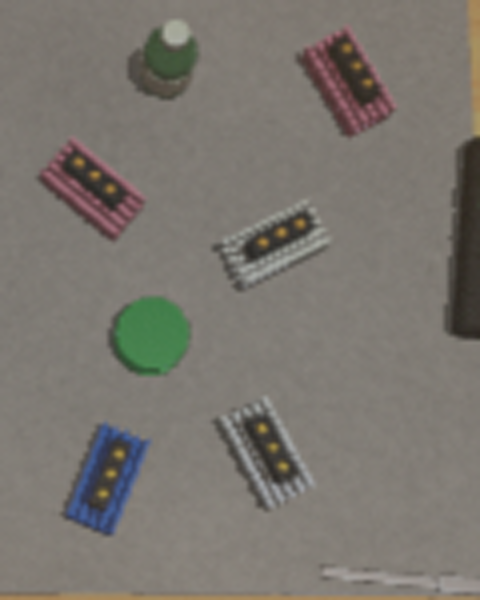

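View pics/ctop_tray.png

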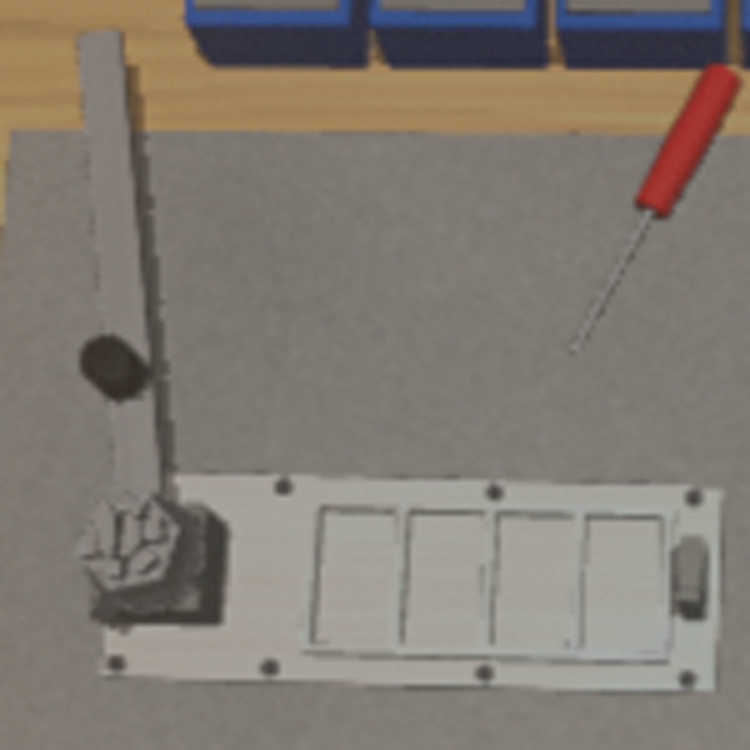

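View pics/cside_tray.png

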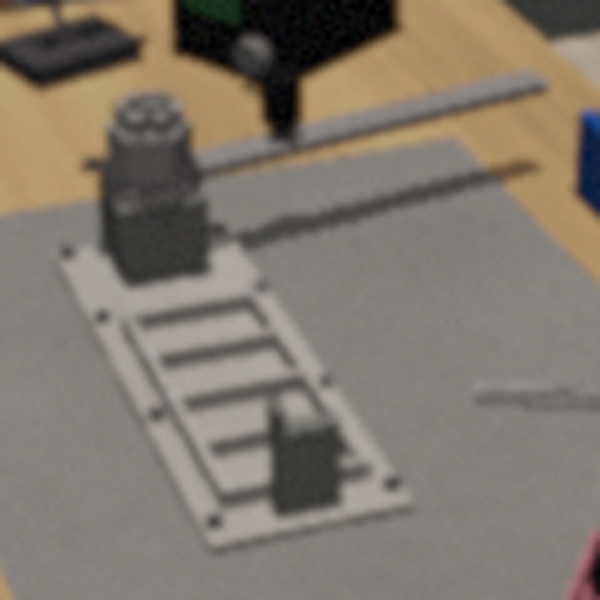

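View pics/cside_mod.png

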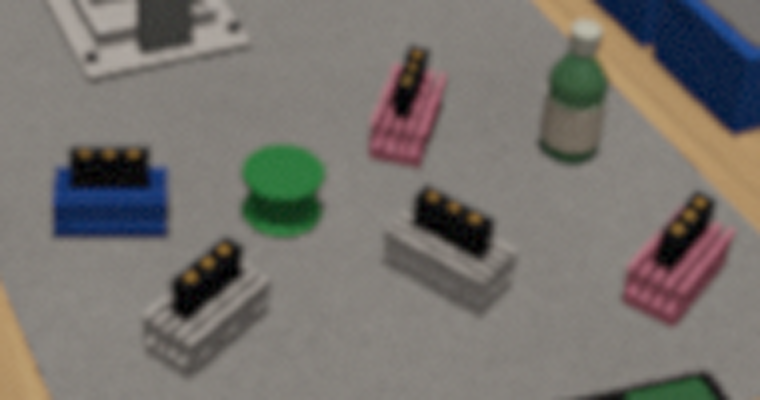

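```bash
cat >> h.py <<'E'
def modules(t):
    "silver modules from black block mask in top view; returns list centre, yaw"
    hsv=cv2.cvtColor(t,cv2.COLOR_BGR2HSV)
    gold=((hsv[...,0]>10)&(hsv[...,0]<28)&(hsv[...,1]>110)&(hsv[...,2]>90)).astype(np.uint8)
    return gold
E
python3 - <<'E'
from h import *
t=cv2.imread("pics/top0.png");d=np.load("top0.npy")
# depth -> points
c=robot.camera_params("top");K,R,tt=c["mtx"],c["R"],c["t"].ravel()
v,u=np.mgrid[:420,:560]
P=np.stack([(u-K[0,2])/K[0,0]*d,(v-K[1,2])/K[1,1]*d,d],-1)-tt
W=P@R
np.save("W.npy",W)
hsv=cv2.cvtColor(t,cv2.COLOR_BGR2HSV)
for nm,(x0,y0,x1,y1) in dict(A=(331,186,367,216),B=(330,236,364,272)).items():
    sub=W[y0:y1,x0:x1]; z=sub[...,2]
    print(nm,"z max",z.max())
    m=(z>0.045); pts=sub[m][:,:2]
    (cx,cy),(w,h),a=cv2.minAreaRect(pts.astype(np.float32)); print(" block depth",m.sum(),cx,cy,w,h,a)
    # colour: dark block
    V=t[y0:y1,x0:x1].max(2); g=modules(t)[y0:y1,x0:x1]
    n,l,st,ce=cv2.connectedComponentsWithStats(g)
    ce=ce[1:]+[x0,y0]; 
    G=ray("top",ce,0.056); print(" gold",np.round(ce,1).tolist(),np.round(G[:,:2],4).tolist())
    m=(z>0.015)&(z<0.04); pts=sub[z>0.015][:,:2]; print(" all",cv2.minAreaRect(pts.astype(np.float32)))
# tray white corner
m=(np.abs(W[...,2]-0.008)<0.012)&(hsv[...,1]<40)&(hsv[...,2]>130)
m[:190]=0;m[270:]=0;m[:,:125]=0;m[:,270:]=0
m=cv2.morphologyEx(m.astype(np.uint8),cv2.MORPH_CLOSE,np.ones((5,5)))
cn=max(cv2.findContours(m,0,2)[0],key=cv2.contourArea)
g=ray("top",cn[:,0],0.008)[:,:2]
r=cv2.minAreaRect(g.astype(np.float32));print("tray",r,cv2.boundingRect(cn))
print(cv2.boxPoints(r))
# knob, stop heights
for q in [(138,183),(143,219),(253,226),(135,130),(145,222)]: print(q,W[q[1],q[0]])
E
```

```text
A z max 1.4465859726470625
 block depth 96 0.44526249170303345 -0.21429157257080078 0.03129500150680542 0.40892505645751953 55.908721923828125
 gold [[354.5, 195.5], [350.0, 197.5], [345.2, 200.2]] [[0.6024, -0.3285], [0.5964, -0.3154], [0.5884, -0.3013]]
 all ((0.4562041759490967, -0.21325205266475677), (0.06213913485407829, 0.42375120520591736), 53.63555145263672)
B z max 1.4465859726470625
 block depth 103 0.3664975166320801 -0.2057979553937912 0.04927331209182739 0.26785707473754883 36.41529846191406
 gold [[345.0, 246.5], [347.8, 251.4], [350.3, 255.7]] [[0.4543, -0.298], [0.4405, -0.3055], [0.4285, -0.3124]]
 all ((0.37491294741630554, -0.20750848948955536), (0.0731196254491806, 0.27764323353767395), 33.88413619995117)
tray ((0.4996058940887451, 0.11460310965776443), (0.2136576622724533, 0.39452269673347473), 0.35337817668914795) (134, 197, 136, 73)
[[ 0.39156246  0.31120184]
 [ 0.39399576 -0.08331336]
 [ 0.6076493  -0.08199562]
 [ 0.605216    0.31251958]]
(138, 183) [0.6159235  0.27582701 0.12983948]
(143, 219) [0.51681334 0.25749856 0.12345158]
(253, 226) [ 0.50857711 -0.03833224  0.07154611]
(135, 130) [0.78823243 0.30951851 0.08089672]
(145, 222) [0.50819664 0.25097672 0.12555888]
```

```bash
python3 - <<'E'
from h import *
t=cv2.imread("pics/top0.png");d=np.load("top0.npy");W=np.load("W.npy");W[d==0]=np.nan
g=cv2.cvtColor(t,cv2.COLOR_BGR2GRAY)
print(g[225,200],g[190,200],g[238,200])
for th in (150,165):
    m=(g>th).astype(np.uint8); m[:200]=0;m[255:]=0;m[:,:128]=0;m[:,268:]=0
    m=cv2.morphologyEx(m,cv2.MORPH_CLOSE,np.ones((3,3)))
    n,l,st,ce=cv2.connectedComponentsWithStats(m); i=1+st[1:,4].argmax(); 
    cn=max(cv2.findContours((l==i).astype(np.uint8),0,1)[0],key=cv2.contourArea)
    r=cv2.minAreaRect(ray("top",cn[:,0],0.008)[:,:2].astype(np.float32)); print(th,r,cv2.boundingRect(cn))
    # right edge, bottom edge line fits
    mm=l==i
    for (lo,hi,rng,nm,zz) in [(None,None,range(140,255),'bot',.008),(None,None,range(155,255),'top',.008)]:
        e=[]
        for x in rng:
            ys=np.where(mm[:,x])[0]; e.append((x,ys.max()+.5 if nm=='bot' else ys.min()-.5))
        p=ray("top",e,zz)[:,:2]; vx,vy,x0,y0=cv2.fitLine(p.astype(np.float32),cv2.DIST_HUBER,0,.01,.01).ravel()
        print(nm,np.arctan2(vy,vx),x0,y0)
    e=[(np.where(mm[y])[0].max()+.5,y) for y in range(212,244)]
    p=ray("top",e,.008)[:,:2]; vx,vy,x0,y0=cv2.fitLine(p.astype(np.float32),cv2.DIST_HUBER,0,.01,.01).ravel(); print('right',np.arctan2(vy,vx),x0,y0)
b=[(171.6,207.2),(213.8,208.4),(253.8,209.4),(138.2,242.6),(169,243.4),(212,244.6),(252.4,245.8)]
print(ray("top",b,.008).round(4))
for nm,(x0,y0,x1,y1) in dict(A=(331,186,367,216),B=(330,236,364,272)).items():
    sub=W[y0:y1,x0:x1]; z=sub[...,2]
    for lo,hi in((.045,.07),(.02,.07)):
        k=((z>lo)&(z<hi)); print(nm,lo,k.sum(),cv2.minAreaRect(sub[k][:,:2].astype(np.float32)),np.nanmedian(z[k]))
E
```

```text
163 123 161
150 ((0.5194587111473083, 0.1279038041830063), (0.3568640351295471, 0.12157585471868515), 88.8042221069336) (136, 205, 123, 43)
bot 1.5503961 0.458859 0.13869175
top 1.550099 0.58039886 0.12935562
right 0.015130365 0.5369304 -0.050817776
165 ((0.4809155762195587, 0.01397411897778511), (0.04723476245999336, 0.122214175760746), 0.36056455969810486) (215, 231, 43, 17)Traceback (most recent call last):
  File "<stdin>", line 16, in <module>
    return umr_maximum(a, axis, None, out, keepdims, initial, where)
ValueError: zero-size array to reduction operation maximum which has no identity
```

```bash
python3 - <<'E'
from h import *
t=cv2.imread("pics/top0.png");d=np.load("top0.npy");W=np.load("W.npy");W[d==0]=np.nan
for nm,(x0,y0,x1,y1) in dict(A=(331,186,367,216),B=(330,236,364,272)).items():
    sub=W[y0:y1,x0:x1]; z=sub[...,2]
    for lo,hi in((.045,.07),(.02,.07)):
        k=((z>lo)&(z<hi)); print(nm,lo,k.sum(),cv2.minAreaRect(sub[k][:,:2].astype(np.float32)),np.nanmedian(z[k]))
# rectified tray at z=.022, 1mm/px*2, origin (0.5195,0.13), yaw -.0205
import math
a=-.0205;o=np.array([.5195,.06])
S=2.0
xs=np.arange(-80,80,1/S)/1000; ys=np.arange(250,-130,-1/S)/1000
for z in (.022,):
    Y,X=np.meshgrid(ys,xs[::-1])
    wx=o[0]+X*math.cos(a)-Y*math.sin(a); wy=o[1]+X*math.sin(a)+Y*math.cos(a)
    q=pix("top",np.c_[wx.ravel(),wy.ravel(),np.full(wx.size,z)]).astype(np.float32).reshape(*wx.shape,2)
    r=cv2.remap(t,q[...,0],q[...,1],cv2.INTER_CUBIC); 
    cv2.imwrite("pics/rect.png",r)
    g=cv2.cvtColor(r,cv2.COLOR_BGR2GRAY)
    X0=[np.abs(xs[::-1]-v).argmin() for v in(.03,-.03)]
    prof=g[X0[0]:X0[1]].mean(0)
    for i in range(0,len(ys),2):
        if -.12<ys[i]<.14: print(int(round(ys[i]*1000)),int(prof[i]),end='; ')
    print()
    yy=[i for i,v in enumerate(ys) if -.03<v<.03]
    pr=np.median(g[:,yy],axis=1)
    for i in range(0,len(xs),2): print(int(round(xs[::-1][i]*1000)),int(pr[i]),end='; ')
E
```

```text
A 0.045 92 ((0.5944214463233948, -0.31485646963119507), (0.014568532817065716, 0.05145464465022087), 26.543203353881836) 0.05640576616769071
A 0.02 244 ((0.5951284170150757, -0.31502270698547363), (0.03689291700720787, 0.07325989753007889), 26.8190975189209) 0.03380538423872159
B 0.045 100 ((0.44043490290641785, -0.3054419159889221), (0.048578836023807526, 0.015022778883576393), 28.479022979736328) 0.056541487288303105
B 0.02 276 ((0.4404807388782501, -0.3055645823478699), (0.07160836458206177, 0.037346143275499344), 27.590280532836914) 0.03333114059426006
139 161; 138 161; 137 161; 136 161; 135 161; 134 161; 133 161; 132 162; 131 162; 130 162; 129 162; 128 160; 127 154; 126 144; 125 131; 124 121; 123 119; 122 126; 121 139; 120 152; 119 160; 118 164; 117 163; 116 162; 115 162; 114 162; 113 162; 112 162; 111 162; 110 162; 109 162; 108 162; 107 162; 106 161; 105 162; 104 162; 103 162; 102 162; 101 162; 100 162; 99 162; 98 162; 97 162; 96 162; 95 162; 94 162; 93 162; 92 162; 91 162; 90 162; 89 162; 88 162; 87 162; 86 162; 85 162; 84 162; 83 162; 82 162; 81 162; 80 162; 79 162; 78 162; 7
[... 2336 characters left out ...]
 163; -2 163; -4 162; -4 161; -6 161; -6 161; -8 161; -8 161; -10 161; -10 161; -12 161; -12 161; -14 162; -14 162; -16 162; -16 162; -18 162; -18 163; -20 163; -20 164; -22 164; -22 165; -24 165; -24 165; -26 164; -26 164; -28 164; -28 164; -30 164; -30 164; -32 164; -32 164; -34 164; -34 164; -36 163; -36 164; -38 164; -38 165; -40 165; -40 165; -42 166; -42 168; -44 168; -44 162; -46 153; -46 139; -48 133; -48 131; -50 139; -50 145; -52 152; -52 160; -54 164; -54 165; -56 165; -56 166; -58 166; -58 165; -60 166; -60 167; -62 165; -62 156; -64 145; -64 135; -66 130; -66 124; -68 124; -68 125; -70 126; -70 126; -72 126; -72 126; -74 126; -74 127; -76 127; -76 127; -78 127; -78 128; -80 127;
```

View pics/rect.png

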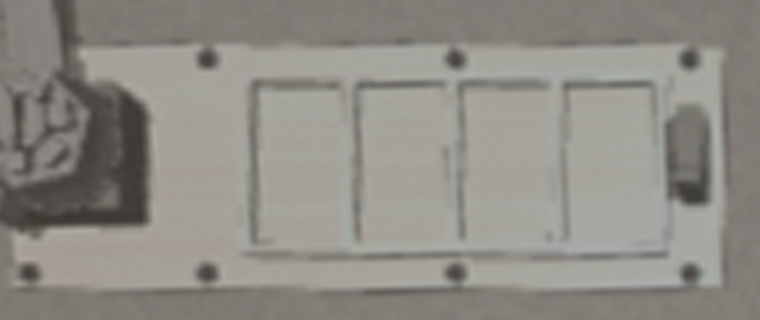

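```bash
cat >> h.py <<'E'
from scipy.spatial.transform import Rotation as Ro
def plan(tg,start=None):
    "tg: list of (x,y,z of tool flange, yaw deg). prints calls as row deltas"
    if start is None:
        ob=robot.get_obs(); p=np.array(ob["tool_pos"]); R=Ro.from_euler("xyz",ob["ee_rot"])
    else: p=np.array(start[:3],float); R=Ro.from_euler("xyz",[np.pi,0,np.radians(start[3])])
    for g in tg:
        G=np.array(g[:3],float)
        yaw=lambda R:np.degrees(np.arctan2(R.as_matrix()[1,0],R.as_matrix()[0,0]))
        for n in range(1,30):
            # steps needed
            pp,RR=p.copy(),R; out=[]; ok=True
            dy=(g[3]-yaw(R)); dy=(dy+180)%360-180 if len(g)<5 else dy
            y0=yaw(R)
            for i in range(1,n+1):
                tp=p+(G-p)*i/n; tR=Ro.from_euler("xyz",[np.pi,0,np.radians(y0+dy*i/n)])
                s=RR.inv().apply(tp-pp)/.1; r=(RR.inv()*tR).as_rotvec()/(np.pi/2)
                if np.abs(s).max()>1 or np.abs(r).max()*90>54: ok=False;break
                s=s.round(3);r=r.round(3)
                rows=max(np.linalg.norm(s)*.1/.0417,np.linalg.norm(r)*90/7.16)
                out.append((s,r,rows)); pp=pp+RR.apply(s*.1); RR=RR*Ro.from_rotvec(r*np.pi/2)
            if ok: break
        for s,r,k in out: print([*s.tolist(),*r.tolist()],"rows %.1f"%k)
        print("  ->",pp.round(4),"%.1f"%yaw(RR)); p,R=pp,RR
E
python3 - <<'E'
from h import *
plan([(.45,.2,.36,120),(.4405,-.3055,.33,28.5),(.4405,-.3055,.235,28.5)])
E
```

```text
[-0.739, -0.449, 0.088, -0.001, -0.0, 0.095] rows 2.1
[-0.798, -0.334, 0.087, -0.0, -0.0, 0.094] rows 2.1
[-0.838, -0.213, 0.088, -0.0, 0.0, 0.095] rows 2.1
[-0.86, -0.086, 0.087, -0.0, 0.0, 0.095] rows 2.1
[-0.864, 0.043, 0.088, -0.0, 0.0, 0.094] rows 2.1
  -> [0.45 0.2  0.36] 120.0
[-0.722, -0.435, 0.05, -0.0, 0.0, 0.169] rows 2.1
[-0.81, -0.231, 0.05, -0.0, 0.0, 0.17] rows 2.1
[-0.843, -0.009, 0.051, -0.0, 0.0, 0.169] rows 2.1
[-0.815, 0.213, 0.05, -0.0, 0.0, 0.17] rows 2.1
[-0.73, 0.42, 0.05, 0.0, 0.0, 0.169] rows 2.1
[-0.595, 0.597, 0.05, 0.0, 0.0, 0.17] rows 2.1
  -> [ 0.4404 -0.3055  0.33  ] 28.5
[0.001, 0.0, 0.95, 0.0, 0.0, -0.0] rows 2.3
  -> [ 0.4405 -0.3055  0.235 ] 28.5
```

Candidates in the top view are silver (348,201) and (346,252), pink (303,187) and (367,160), and blue (307,260). The crop shows only the two silver finned ones with black blocks fit the description, so I'm starting with B (346,252).

{"fn": "move_arm", "kwargs": {"increments": [[[0.5,-0.739,-0.449,0.088,0,0,0.095],[0.5,-0.739,-0.449,0.088,0,0,0.095],[0.5,-0.739,-0.449,0.088,0,0,0.095]]]}}

```text
time: 0.35
tool_pos: [0.2242, 0.4567, 0.3944]
ee_rot: [-3.138, 0.003, 2.683]
wrist_force: [-0.1, 0.1, -0.9]
width: 0.0779
```

{"fn": "move_arm", "kwargs": {"increments": [[[0.5,-0.798,-0.334,0.087,0,0,0.094],[0.5,-0.798,-0.334,0.087,0,0,0.094],[0.5,-0.798,-0.334,0.087,0,0,0.094]]]}}

```text
time: 0.6
tool_pos: [0.2815, 0.3916, 0.386]
ee_rot: [-3.139, 0.003, 2.535]
wrist_force: [-0.1, 1.3, -0.8]
width: 0.0574
```

{"fn": "move_arm", "kwargs": {"increments": [[[0.5,-0.838,-0.213,0.088,0,0,0.095],[0.5,-0.838,-0.213,0.088,0,0,0.095],[0.5,-0.838,-0.213,0.088,0,0,0.095]]]}}

```text
time: 0.85
tool_pos: [0.3385, 0.3268, 0.3773]
ee_rot: [-3.14, 0.003, 2.385]
wrist_force: [-0.4, 0.1, -0.6]
width: 0.0472
```

{"fn": "move_arm", "kwargs": {"increments": [[[0.5,-0.86,-0.086,0.087,0,0,0.095],[0.5,-0.86,-0.086,0.087,0,0,0.095],[0.5,-0.86,-0.086,0.087,0,0,0.095]]]}}

```text
time: 1.1
tool_pos: [0.3955, 0.2621, 0.3686]
ee_rot: [-3.14, 0.002, 2.237]
wrist_force: [-0.5, 1.2, -0.2]
width: 0.0473
```

{"fn": "move_arm", "kwargs": {"increments": [[[0.5,-0.864,0.043,0.088,0,0,0.094],[0.5,-0.864,0.043,0.088,0,0,0.094],[0.5,-0.864,0.043,0.088,0,0,0.094]]]}}

```text
time: 1.35
tool_pos: [0.4525, 0.1974, 0.3597]
ee_rot: [-3.14, 0.002, 2.09]
wrist_force: [-0.1, 0.2, 0.1]
width: 0.0468
```

{"fn": "move_arm", "kwargs": {"increments": [[[0.5,-0.722,-0.435,0.05,0,0,0.169],[0.5,-0.722,-0.435,0.05,0,0,0.169],[0.5,-0.722,-0.435,0.05,0,0,0.169]]]}}

```text
time: 1.6
tool_pos: [0.4483, 0.1124, 0.3552]
ee_rot: [-3.139, 0.002, 1.821]
wrist_force: [0.1, -0.4, 0.2]
width: 0.0473
```

{"fn": "move_arm", "kwargs": {"increments": [[[0.5,-0.81,-0.231,0.05,0,0,0.17],[0.5,-0.81,-0.231,0.05,0,0,0.17],[0.5,-0.81,-0.231,0.05,0,0,0.17]]]}}

```text
time: 1.85
tool_pos: [0.4467, 0.0284, 0.3504]
ee_rot: [-3.141, 0.002, 1.554]
wrist_force: [-0.0, 1.0, 0.2]
width: 0.0471
```

{"fn": "move_arm", "kwargs": {"increments": [[[0.5,-0.843,-0.009,0.051,0,0,0.169],[0.5,-0.843,-0.009,0.051,0,0,0.169],[0.5,-0.843,-0.009,0.051,0,0,0.169]]]}}

```text
time: 2.1
tool_pos: [0.4453, -0.0559, 0.3454]
ee_rot: [-3.141, 0.002, 1.289]
wrist_force: [-0.7, -0.4, 0.6]
width: 0.0467
```

{"fn": "move_arm", "kwargs": {"increments": [[[0.5,-0.815,0.213,0.05,0,0,0.17],[0.5,-0.815,0.213,0.05,0,0,0.17],[0.5,-0.815,0.213,0.05,0,0,0.17]]]}}

```text
time: 2.35
tool_pos: [0.444, -0.14, 0.3403]
ee_rot: [3.141, 0.002, 1.023]
wrist_force: [0.7, 0.0, 0.5]
width: 0.0471
```

```bash
python3 - <<'E'
from h import *
print(robot.get_obs()["time"],robot.get_obs()["tool_pos"],robot.get_obs()["joint_positions"])
plan([(.4405,-.3055,.33,28.5),(.4405,-.3055,.236,28.5)])
p,d=robot.snapshot("top"); t=p[:,:,::-1].copy(); np.save("d1.npy",d); cv2.imwrite("pics/top1.png",t); crop(t,260,140,410,290,4,"c1.png")
E
```

```text
2.35 [ 0.4440348  -0.14003426  0.34032472] [-0.42666296 -0.08037974  1.66658864 -0.00213449  1.55510653  0.12137746]
[-0.715, 0.416, 0.053, 0.001, 0.001, 0.167] rows 2.1
[-0.583, 0.587, 0.052, -0.0, 0.0, 0.167] rows 2.1
  -> [ 0.4405 -0.3055  0.33  ] 28.5
[0.0, 0.001, 0.94, -0.0, 0.0, 0.0] rows 2.3
  -> [ 0.4405 -0.3055  0.236 ] 28.5
```

View pics/c1.png

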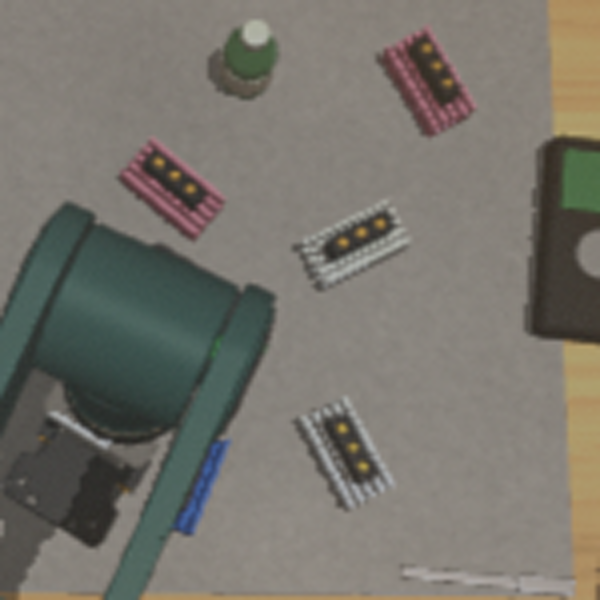

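{"fn": "move_arm", "kwargs": {"increments": [[[0.5,-0.715,0.416,0.053,0,0,0.167],[0.5,-0.715,0.416,0.053,0,0,0.167],[0.5,-0.715,0.416,0.053,0,0,0.167]]]}}

```text
time: 2.65
tool_pos: [0.4432, -0.2221, 0.3349]
ee_rot: [3.141, 0.002, 0.763]
wrist_force: [0.2, 0.4, -0.0]
width: 0.0467
```

{"fn": "move_arm", "kwargs": {"increments": [[[0.5,-0.583,0.587,0.052,0,0,0.167],[0.5,-0.583,0.587,0.052,0,0,0.167],[0.5,-0.583,0.587,0.052,0,0,0.167],[0.5,-0.583,0.587,0.052,0,0,0.167],[0.5,-0.583,0.587,0.052,0,0,0.167]]]}}

```text
time: 3.07
tool_pos: [0.4423, -0.3004, 0.3301]
ee_rot: [-3.14, -0.001, 0.509]
wrist_force: [-0.1, -0.4, 0.7]
width: 0.0474
```

```bash
python3 - <<'E'
from h import *
plan([(.4405,-.3055,.234,28.5)])
p,d=robot.snapshot("side"); t=p[:,:,::-1].copy(); cv2.imwrite("pics/side2.png",t); crop(t,200,180,400,310,4,"c2.png")
E
```

```text
[-0.042, 0.037, 0.961, -0.001, -0.001, 0.008] rows 2.3
  -> [ 0.4405 -0.3055  0.234 ] 28.5
```

View pics/c2.png

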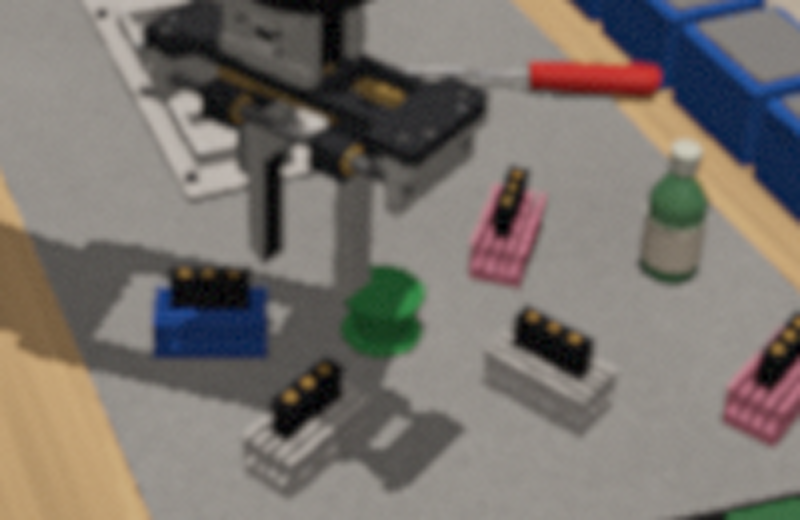

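{"fn": "move_arm", "kwargs": {"increments": [[[0.5,0,0,0.5,0,0,0],[0.5,0,0,0.5,0,0,0],[0.5,0,0,0.5,0,0,0],[0.5,0,0,0.5,0,0,0]]]}}

```text
time: 3.45
tool_pos: [0.4416, -0.3011, 0.2801]
ee_rot: [-3.14, 0.0, 0.507]
wrist_force: [0.2, 0.0, 0.5]
width: 0.0471
```

```bash
python3 - <<'E'
from h import *
plan([(.4405,-.3055,.233,28.5)])
ob=robot.get_obs();print(ob["tool_pos"],ob["ee_rot"],ob["qvel"].round(3))
E
```

```text
[-0.031, 0.035, 0.471, -0.001, 0.0, 0.006] rows 1.1
  -> [ 0.4405 -0.3056  0.233 ] 28.5
[ 0.44155587 -0.30105828  0.28009943] [-3.13967797e+00  3.01037745e-04  5.07283304e-01] [-0.01  -0.017 -0.048 -0.001 -0.007  0.001]
```

{"fn": "move_arm", "kwargs": {"increments": [[[0.5,-0.031,0.035,0.0,0,0,0.006],[0.5,-0.031,0.035,0.47,0,0,0.006],[0.5,-0.031,0.035,0.47,0,0,0.006],[0.5,-0.031,0.035,0.47,0,0,0.006],[0,-0.031,0.035,0.47,0,0,0.006],[0,-0.031,0.035,0.47,0,0,0.006],[0,-0.031,0.035,0.47,0,0,0.006],[0,-0.031,0.035,0.47,0,0,0.006]]]}}

```text
time: 4.12
tool_pos: [0.4408, -0.3072, 0.2349]
ee_rot: [3.139, -0.001, 0.496]
wrist_force: [-0.2, 0.4, 0.4]
width: 0.0235
```

{"fn": "move_arm", "kwargs": {"increments": [[[0,0,0,0,0,0,0],[0,0,0,0,0,0,0],[0,0,0,0,0,0,0],[0,0,0,0,0,0,0]]]}}

```text
time: 4.45
tool_pos: [0.4405, -0.3069, 0.2339]
ee_rot: [3.141, -0.0, 0.496]
wrist_force: [-0.6, 1.6, 3.1]
width: 0.0141
```

{"fn": "move_arm", "kwargs": {"increments": [[[0,0,0,-0.4,0,0,0],[0,0,0,-0.8,0,0,0],[0,0,0,-1,0,0,0],[0,0,0,-1,0,0,0],[0,0,0,-1,0,0,0],[0,0,0,-1,0,0,0]]]}}

```text
time: 4.95
tool_pos: [0.4399, -0.3066, 0.3307]
ee_rot: [-3.138, 0.001, 0.496]
wrist_force: [0.4, 0.1, -2.8]
width: 0.0139
```

```bash
python3 - <<'E'
from h import *
p,d=robot.snapshot("side"); t=p[:,:,::-1].copy(); crop(t,200,150,400,310,4,"c3.png")
ob=robot.get_obs();print(ob["tool_pos"],ob["ee_rot"],ob["wrist_force"],ob["width"])
plan([(.52,-.05,.35,10),(.5200,.0591,.33,-1.2),(.5200,.0591,.247,-1.2)])
E
```

```text
[ 0.43981    -0.30648331  0.33007026] [-3.13639123e+00  1.99941148e-03  4.95743957e-01] [ 0.57487069  0.74470778 -1.69850659] 0.013580362834139294
[0.642, -0.625, -0.064, -0.003, 0.001, 0.068] rows 2.2
[0.571, -0.69, -0.067, -0.0, 0.0, 0.068] rows 2.2
[0.495, -0.747, -0.067, -0.0, 0.0, 0.068] rows 2.2
  -> [ 0.52 -0.05  0.35] 10.0
[0.095, -0.537, 0.1, -0.0, 0.001, 0.062] rows 1.3
[0.042, -0.544, 0.1, -0.0, -0.0, 0.063] rows 1.3
  -> [0.52   0.0591 0.33  ] -1.2
[-0.0, 0.001, 0.83, -0.0, -0.0, -0.0] rows 2.0
  -> [0.52   0.0591 0.247 ] -1.2
```

View pics/c3.png

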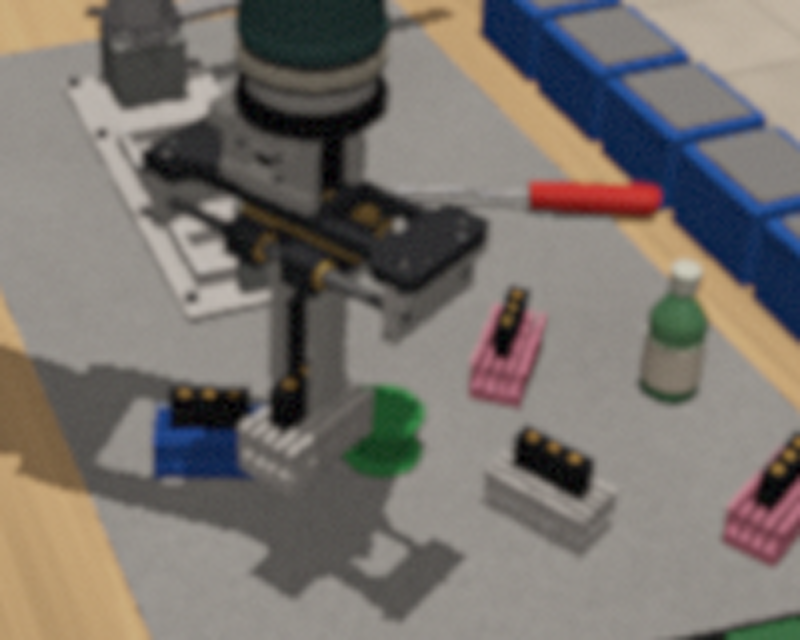

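{"fn": "move_arm", "kwargs": {"increments": [[[0,0.642,-0.625,-0.064,0,0,0.068],[0,0.642,-0.625,-0.064,0,0,0.068],[0,0.642,-0.625,-0.064,0,0,0.068]]]}}

```text
time: 5.25
tool_pos: [0.4677, -0.217, 0.3372]
ee_rot: [-3.135, 0.0, 0.393]
wrist_force: [1.1, -0.4, -2.4]
width: 0.0138
```

{"fn": "move_arm", "kwargs": {"increments": [[[0,0.571,-0.69,-0.067,0,0,0.068],[0,0.571,-0.69,-0.067,0,0,0.068],[0,0.571,-0.69,-0.067,0,0,0.068]]]}}

```text
time: 5.5
tool_pos: [0.4945, -0.1313, 0.3443]
ee_rot: [-3.136, 0.001, 0.288]
wrist_force: [0.0, 0.8, -2.1]
width: 0.0138
```

{"fn": "move_arm", "kwargs": {"increments": [[[0,0.495,-0.747,-0.067,0,0,0.068],[0,0.495,-0.747,-0.067,0,0,0.068],[0,0.495,-0.747,-0.067,0,0,0.068]]]}}

```text
time: 5.75
tool_pos: [0.5212, -0.0459, 0.3512]
ee_rot: [-3.137, 0.001, 0.181]
wrist_force: [0.5, 0.1, -2.9]
width: 0.0135
```

{"fn": "move_arm", "kwargs": {"increments": [[[0,0.095,-0.537,0.1,0,0,0.062],[0,0.095,-0.537,0.1,0,0,0.062]]]}}

```text
time: 5.92
tool_pos: [0.5201, 0.007, 0.3402]
ee_rot: [-3.138, 0.005, 0.078]
wrist_force: [-0.0, 1.1, -1.1]
width: 0.0136
```

{"fn": "move_arm", "kwargs": {"increments": [[[0,0.042,-0.544,0.1,0,0,0.063],[0,0.042,-0.544,0.1,0,0,0.063],[0,0.042,-0.544,0.1,0,0,0.063],[0,0.042,-0.544,0.1,0,0,0.063],[0,0.042,-0.544,0.1,0,0,0.063],[0,0.042,-0.544,0.1,0,0,0.063],[0,0.042,-0.544,0.1,0,0,0.063]]]}}

```text
time: 6.5
tool_pos: [0.5206, 0.0575, 0.3331]
ee_rot: [3.141, -0.0, -0.023]
wrist_force: [0.0, -0.8, -1.6]
width: 0.0132
```

```bash
python3 - <<'E'
from h import *
ob=robot.get_obs();print(ob["tool_pos"],ob["ee_rot"],ob["wrist_force"],ob["width"],ob["qvel"].round(3))
plan([(.5193,.0591,.255,-1.2)])
p,d=robot.snapshot("side"); t=p[:,:,::-1].copy(); crop(t,200,100,350,250,4,"c4.png")
E
```

```text
[0.52060495 0.05751566 0.33307373] [ 3.14130257e+00 -9.43502272e-05 -2.27292521e-02] [ 0.00672834 -0.76146547 -1.59229254] 0.013209273375880532 [ 0.001 -0.001 -0.002  0.001 -0.002  0.003]
[-0.013, -0.016, 0.781, 0.0, -0.0, -0.001] rows 1.9
  -> [0.5193 0.0591 0.255 ] -1.2
```

View pics/c4.png

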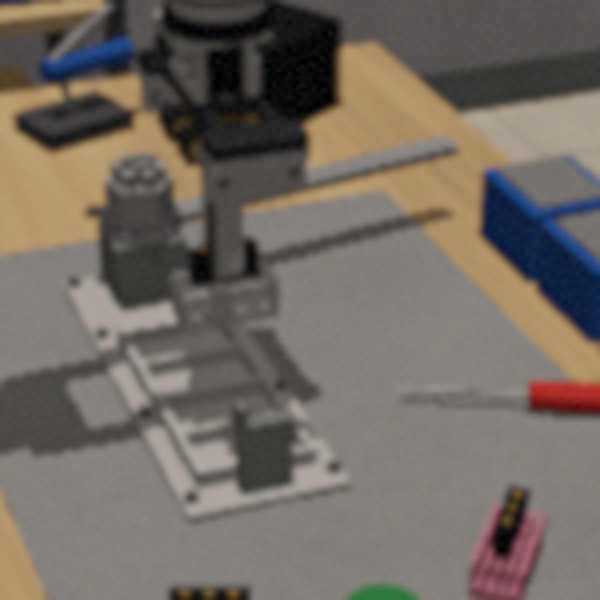

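{"fn": "move_arm", "kwargs": {"increments": [[[0,-0.013,-0.016,0.3,0,0,0],[0,-0.013,-0.016,0.6,0,0,0],[0,-0.013,-0.016,0.74,0,0,0],[0,-0.013,-0.016,0.74,0,0,0],[0,-0.013,-0.016,0.74,0,0,0],[0,-0.013,-0.016,0.74,0,0,0]]]}}

```text
time: 7.05
tool_pos: [0.5199, 0.06, 0.2607]
ee_rot: [-3.141, -0.003, -0.022]
wrist_force: [1.0, 0.2, -1.9]
width: 0.0137
```

```bash
python3 - <<'E'
from h import *
ob=robot.get_obs();print(ob["tool_pos"],ob["ee_rot"],ob["wrist_force"])
plan([(.5193,.0591,.243,-1.2)])
E
```

```text
[0.51988198 0.06002524 0.26074652] [-3.14146209e+00 -3.01671628e-03 -2.15931486e-02] [ 0.96032305  0.20547919 -1.85595555]
[-0.006, 0.009, 0.177, -0.0, -0.002, -0.0] rows 0.4
  -> [0.5193 0.0591 0.243 ] -1.2
```

{"fn": "move_arm", "kwargs": {"increments": [[[0,-0.003,0.005,0.06,0,0,0],[0,-0.003,0.005,0.12,0,0,0],[0,-0.003,0.005,0.17,0,0,0],[0,-0.003,0.005,0.18,0,0,0],[0,-0.003,0.005,0.18,0,0,0],[0,-0.003,0.005,0.18,0,0,0]]]}}

```text
time: 7.55
tool_pos: [0.5188, 0.0599, 0.2459]
ee_rot: [3.141, -0.002, -0.021]
wrist_force: [-10.7, -0.0, 15.0]
width: 0.0141
```

```bash
python3 - <<'E'
from h import *
ob=robot.get_obs();print(ob["tool_pos"],ob["ee_rot"],ob["wrist_force"])
p,d=robot.snapshot("side"); t=p[:,:,::-1].copy(); crop(t,200,100,350,250,4,"c5.png")
E
```

```text
[0.51875567 0.05993777 0.24587193] [ 3.14147724e+00 -1.50949775e-03 -2.07757876e-02] [-10.68197446  -0.04391431  15.04974435]
```

View pics/c5.png

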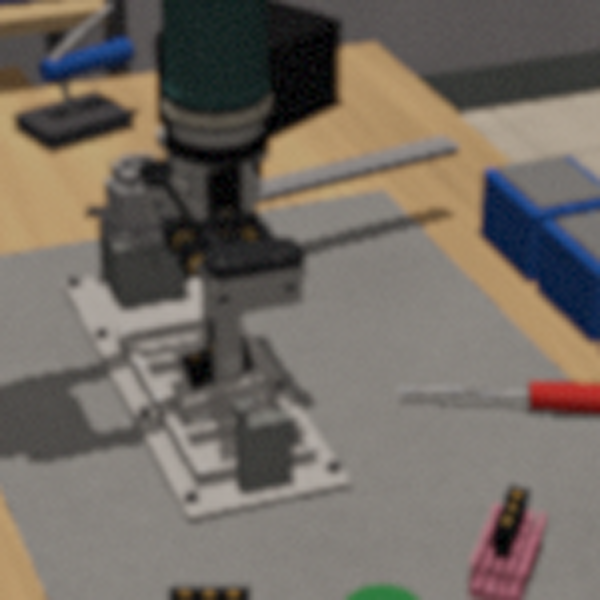

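{"fn": "move_arm", "kwargs": {"increments": [[[0,-0.02,0,-0.03,0,0,0],[0,-0.02,0,-0.03,0,0,0],[0,-0.02,0,-0.03,0,0,0],[0,-0.02,0,-0.03,0,0,0]]]}}

```text
time: 7.93
tool_pos: [0.5176, 0.0599, 0.2458]
ee_rot: [-3.141, -0.003, -0.021]
wrist_force: [0.2, -0.9, 6.6]
width: 0.0137
```

{"fn": "move_arm", "kwargs": {"increments": [[[0,0,0,0.03,0,0,0],[0,0,0,0.05,0,0,0],[0,0,0,0.05,0,0,0],[0,0,0,0.05,0,0,0]]]}}

```text
time: 8.27
tool_pos: [0.5182, 0.06, 0.2448]
ee_rot: [-3.141, -0.006, -0.021]
wrist_force: [-5.7, -0.2, 22.1]
width: 0.0142
```

{"fn": "move_arm", "kwargs": {"increments": [[[0,0,0,-0.04,0,0,0],[0,0,0,-0.04,0,0,0],[0.35,0,0,-0.04,0,0,0],[0.35,0,0,-0.04,0,0,0],[0.35,0,0,-0.04,0,0,0],[0.35,0,0,-0.04,0,0,0]]]}}

```text
time: 8.77
tool_pos: [0.5166, 0.0599, 0.2419]
ee_rot: [3.142, 0.002, -0.021]
wrist_force: [0.5, -0.2, -0.1]
width: 0.0323
```

{"fn": "move_arm", "kwargs": {"increments": [[[0.35,0,0,-0.3,0,0,0],[0.35,0,0,-0.7,0,0,0],[0.35,0,0,-1,0,0,0],[0.35,0,0,-1,0,0,0]]]}}

```text
time: 9.1
tool_pos: [0.5183, 0.06, 0.3504]
ee_rot: [-3.141, -0.013, -0.021]
wrist_force: [0.7, -0.1, 0.8]
width: 0.0329
```

```bash
python3 - <<'E'
from h import *
plan([(.52,-.05,.34,40),(.535,-.20,.34,90),(.5946,-.3149,.30,116.7)])
p,d=robot.snapshot("side"); t=p[:,:,::-1].copy(); crop(t,200,100,350,250,4,"c6.png")
E
```

```text
[0.019, 0.55, 0.052, 0.001, -0.008, -0.229] rows 2.9
[-0.175, 0.521, 0.052, 0.0, -0.0, -0.229] rows 2.9
  -> [ 0.5199 -0.05    0.34  ] 40.0
[-0.425, 0.623, 0.0, 0.0, -0.0, -0.278] rows 3.5
[-0.648, 0.385, 0.001, 0.0, 0.0, -0.277] rows 3.5
  -> [ 0.535 -0.2    0.34 ] 90.0
[-0.574, 0.298, 0.2, 0.0, 0.0, -0.149] rows 1.9
[-0.628, 0.157, 0.201, 0.0, 0.0, -0.148] rows 1.9
  -> [ 0.5946 -0.3149  0.3   ] 116.7
```

View pics/c6.png

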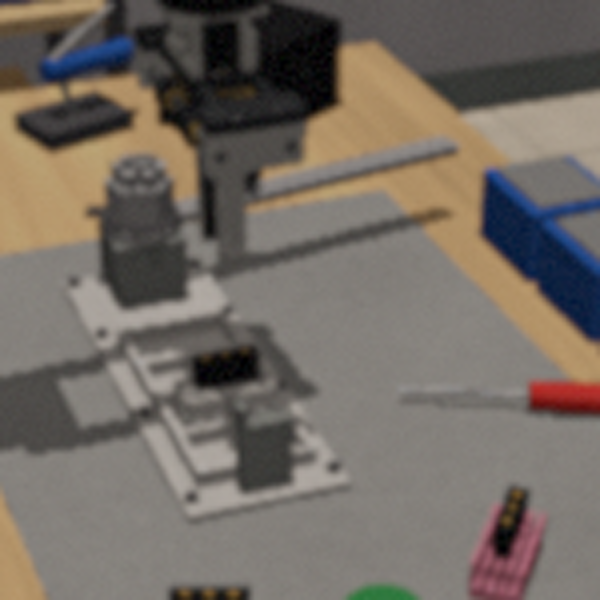

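{"fn": "move_arm", "kwargs": {"increments": [[[0.5,0.019,0.55,0.052,0,-0.004,-0.229],[0.5,0.019,0.55,0.052,0,-0.004,-0.229],[0.5,0.019,0.55,0.052,0,-0.004,-0.229],[0.5,0.019,0.55,0.052,0,-0.004,-0.229]]]}}

```text
time: 9.48
tool_pos: [0.5172, 0.004, 0.3355]
ee_rot: [-3.139, 0.01, 0.339]
wrist_force: [-0.0, 0.5, 0.7]
width: 0.0472
```

{"fn": "move_arm", "kwargs": {"increments": [[[0.5,-0.175,0.521,0.052,0,0,-0.229],[0.5,-0.175,0.521,0.052,0,0,-0.229],[0.5,-0.175,0.521,0.052,0,0,-0.229],[0.5,-0.175,0.521,0.052,0,0,-0.229]]]}}

```text
time: 9.82
tool_pos: [0.5182, -0.0505, 0.331]
ee_rot: [-3.136, 0.007, 0.696]
wrist_force: [0.4, -0.9, 0.5]
width: 0.0476
```

{"fn": "move_arm", "kwargs": {"increments": [[[0.5,-0.425,0.623,0,0,0,-0.278],[0.5,-0.425,0.623,0,0,0,-0.278],[0.5,-0.425,0.623,0,0,0,-0.278],[0.5,-0.425,0.623,0,0,0,-0.278]]]}}

```text
time: 10.15
tool_pos: [0.526, -0.1261, 0.3316]
ee_rot: [-3.135, 0.003, 1.133]
wrist_force: [-0.1, -0.1, 0.7]
width: 0.047
```

{"fn": "move_arm", "kwargs": {"increments": [[[0.5,-0.648,0.385,0,0,0,-0.277],[0.5,-0.648,0.385,0,0,0,-0.277],[0.5,-0.648,0.385,0,0,0,-0.277],[0.5,-0.648,0.385,0,0,0,-0.277],[0.5,-0.648,0.385,0,0,0,-0.277],[0.5,-0.648,0.385,0,0,0,-0.277]]]}}

```text
time: 10.65
tool_pos: [0.5336, -0.1994, 0.332]
ee_rot: [-3.134, 0.0, 1.566]
wrist_force: [-0.7, -0.6, 0.1]
width: 0.0469
```

```bash
cat >> h.py <<'E'
def world(d,n="top"):
    c=robot.camera_params(n);K,R,tt=c["mtx"],c["R"],c["t"].ravel()
    v,u=np.mgrid[:420,:560]
    P=np.stack([(u-K[0,2])/K[0,0]*d,(v-K[1,2])/K[1,1]*d,d],-1)-tt
    W=P@R; W[d==0]=np.nan
    return W
def rect(W,x0,y0,x1,y1,lo,hi):
    sub=W[y0:y1,x0:x1]; z=sub[...,2]; k=(z>lo)&(z<hi)
    return k.sum(),cv2.minAreaRect(sub[k][:,:2].astype(np.float32)),float(np.median(z[k]))
E
python3 - <<'E'
from h import *
print(robot.get_obs()["tool_pos"],robot.get_obs()["time"])
plan([(.5946,-.3149,.30,116.7)])
p,d=robot.snapshot("top"); t=p[:,:,::-1].copy(); cv2.imwrite("pics/top7.png",t); crop(t,120,140,400,280,2.8,"c7.png"); W=world(d)
for lo,hi in((.045,.07),(.02,.07)): print(rect(W,331,186,367,216,lo,hi))
for lo,hi in((.05,.08),(.03,.08)): print(rect(W,205,205,240,248,lo,hi))
E
```

```text
[ 0.53359442 -0.19941759  0.33195802] 10.65
[-0.576, 0.309, 0.158, -0.005, -0.0, -0.15] rows 1.9
[-0.632, 0.165, 0.159, 0.001, -0.0, -0.15] rows 1.9
  -> [ 0.5946 -0.3149  0.3   ] 116.7
(np.int64(67), ((0.5962122678756714, -0.3183674216270447), (0.013523800298571587, 0.04455442726612091), 27.46160316467285), 0.056693174571545484)
(np.int64(166), ((0.5955539345741272, -0.31632357835769653), (0.036559998989105225, 0.07306092232465744), 27.403234481811523), 0.03416068269892339)
(np.int64(101), ((0.5217494368553162, 0.05864622816443443), (0.014793646521866322, 0.05085073038935661), 88.16887664794922), 0.06473573504785668)
(np.int64(252), ((0.516506016254425, 0.052851974964141846), (0.08828399330377579, 0.05414976924657822), 5.863304615020752), 0.042060601569823663)
```

View pics/c7.png

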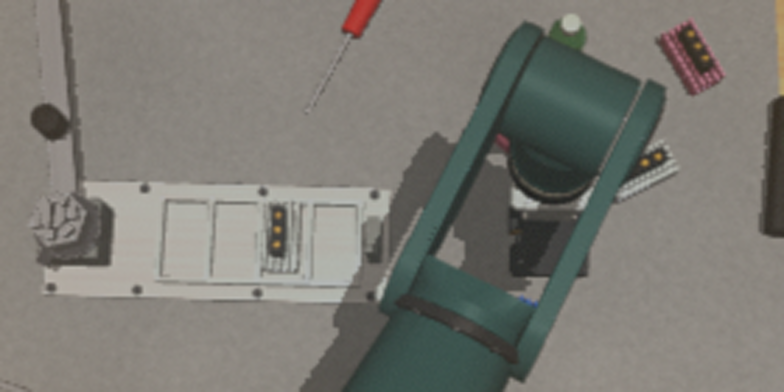

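{"fn": "move_arm", "kwargs": {"increments": [[[0.5,-0.576,0.309,0.158,-0.005,0,-0.15],[0.5,-0.576,0.309,0.158,-0.005,0,-0.15],[0.5,-0.576,0.309,0.158,-0.005,0,-0.15]]]}}

```text
time: 10.95
tool_pos: [0.5651, -0.2599, 0.3143]
ee_rot: [-3.141, 0.0, 1.804]
wrist_force: [0.0, 1.0, -0.5]
width: 0.047
```

{"fn": "move_arm", "kwargs": {"increments": [[[0.5,-0.632,0.165,0.159,0,0,-0.15],[0.5,-0.632,0.165,0.159,0,0,-0.15],[0.5,-0.632,0.165,0.159,0,0,-0.15],[0.5,-0.632,0.165,0.159,0,0,-0.15],[0.5,-0.632,0.165,0.159,0,0,-0.15],[0.5,-0.632,0.165,0.159,0,0,-0.15]]]}}

```text
time: 11.45
tool_pos: [0.595, -0.314, 0.3019]
ee_rot: [3.139, 0.001, 2.041]
wrist_force: [0.2, 0.7, 0.7]
width: 0.0468
```

```bash
python3 - <<'E'
from h import *
print(robot.get_obs()["tool_pos"],robot.get_obs()["ee_rot"])
plan([(.595,-.3153,.2335,116.7)])
p,d=robot.snapshot("side"); t=p[:,:,::-1].copy(); crop(t,250,200,400,310,4,"c8.png")
E
```

```text
[ 0.59497944 -0.31398555  0.30191568] [3.13941340e+00 1.11344278e-03 2.04071674e+00]
[-0.011, -0.007, 0.684, 0.001, 0.001, 0.002] rows 1.6
  -> [ 0.595  -0.3153  0.2335] 116.7
```

View pics/c8.png

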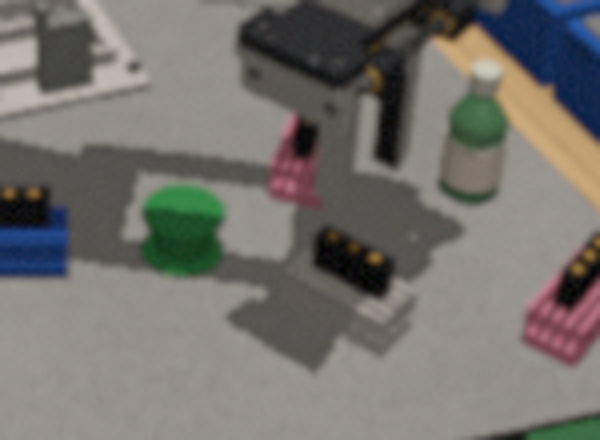

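{"fn": "move_arm", "kwargs": {"increments": [[[0.5,-0.011,-0.007,0.3,0,0,0.002],[0.5,-0.011,-0.007,0.684,0,0,0.002],[0.5,-0.011,-0.007,0.684,0,0,0.002],[0.5,-0.011,-0.007,0.684,0,0,0.002],[0.5,-0.011,-0.007,0.684,0,0,0.002],[0,-0.011,-0.007,0.684,0,0,0.002],[0,-0.011,-0.007,0.684,0,0,0.002],[0,-0.011,-0.007,0.684,0,0,0.002]]]}}

```text
time: 12.17
tool_pos: [0.5955, -0.3169, 0.2351]
ee_rot: [3.138, 0.004, 2.038]
wrist_force: [0.2, 0.0, -0.4]
width: 0.0302
```

{"fn": "move_arm", "kwargs": {"increments": [[[0,0,0,0,0,0,0],[0,0,0,0,0,0,0],[0,0,0,0,0,0,0],[0,0,0,0,0,0,0],[0,0,0,0,0,0,0]]]}}

```text
time: 12.58
tool_pos: [0.5952, -0.3167, 0.2331]
ee_rot: [3.14, 0.001, 2.038]
wrist_force: [0.3, 0.6, 1.2]
width: 0.0138
```

{"fn": "move_arm", "kwargs": {"increments": [[[0,0,0,-0.4,0,0,0],[0,0,0,-0.8,0,0,0],[0,0,0,-1,0,0,0],[0,0,0,-1,0,0,0],[0,0,0,-1,0,0,0],[0,0,0,-1,0,0,0]]]}}

```text
time: 13.08
tool_pos: [0.5944, -0.3164, 0.3294]
ee_rot: [-3.14, -0.004, 2.038]
wrist_force: [-0.1, -0.0, -2.0]
width: 0.0137
```

```bash
python3 - <<'E'
from h import *
ob=robot.get_obs();print(ob["tool_pos"],ob["ee_rot"],ob["wrist_force"],ob["width"])
plan([(.54,-.13,.35,150),(.518,.1111,.345,178.8)])
p,d=robot.snapshot("side"); t=p[:,:,::-1].copy(); crop(t,250,150,400,310,4,"c9.png")
E
```

```text
[ 0.59437944 -0.31643041  0.32938089] [-3.140422   -0.00355745  2.03819546] [-0.05590386 -0.04191474 -1.95962201] 0.013697388054422987
[0.955, 0.177, -0.1, -0.0, -0.002, -0.185] rows 2.3
[0.864, 0.443, -0.103, -0.0, -0.0, -0.184] rows 2.3
  -> [ 0.54 -0.13  0.35] 150.0
[0.465, 0.659, 0.017, -0.0, -0.001, -0.107] rows 1.9
[0.349, 0.728, 0.016, -0.0, 0.0, -0.106] rows 1.9
[0.223, 0.776, 0.016, -0.0, 0.0, -0.107] rows 1.9
  -> [0.518  0.1111 0.345 ] 178.8
```

View pics/c9.png

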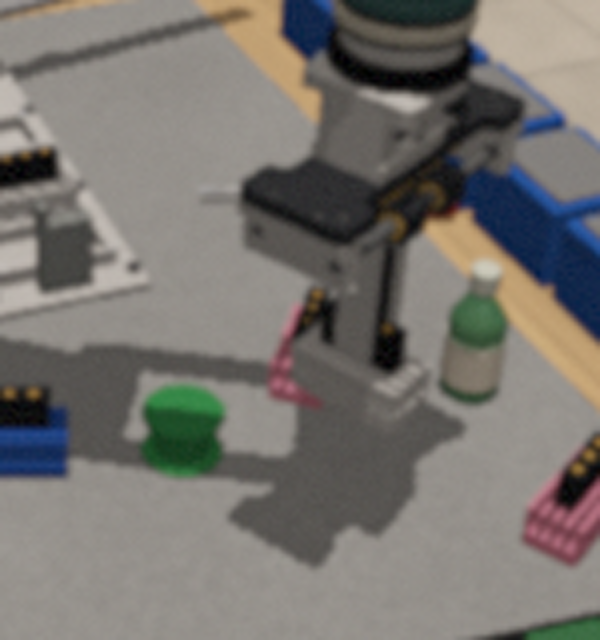

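{"fn": "move_arm", "kwargs": {"increments": [[[0,0.955,0.177,-0.1,0,0,-0.185],[0,0.955,0.177,-0.1,0,0,-0.185],[0,0.955,0.177,-0.1,0,0,-0.185]]]}}

```text
time: 13.38
tool_pos: [0.5663, -0.2196, 0.3391]
ee_rot: [3.141, -0.008, 2.336]
wrist_force: [-0.1, -0.1, -2.2]
width: 0.0137
```

{"fn": "move_arm", "kwargs": {"increments": [[[0,0.864,0.443,-0.103,0,0,-0.184],[0,0.864,0.443,-0.103,0,0,-0.184],[0,0.864,0.443,-0.103,0,0,-0.184]]]}}

```text
time: 13.63
tool_pos: [0.5388, -0.1262, 0.3508]
ee_rot: [3.139, -0.004, 2.625]
wrist_force: [1.3, 0.7, -2.0]
width: 0.0139
```

{"fn": "move_arm", "kwargs": {"increments": [[[0,0.465,0.659,0.017,0,0,-0.107],[0,0.465,0.659,0.017,0,0,-0.107],[0,0.465,0.659,0.017,0,0,-0.107]]]}}

```text
time: 13.88
tool_pos: [0.5319, -0.0445, 0.3489]
ee_rot: [3.138, -0.004, 2.793]
wrist_force: [0.1, -0.5, -1.7]
width: 0.0136
```

{"fn": "move_arm", "kwargs": {"increments": [[[0,0.349,0.728,0.016,0,0,-0.106],[0,0.349,0.728,0.016,0,0,-0.106],[0,0.349,0.728,0.016,0,0,-0.106]]]}}

```text
time: 14.13
tool_pos: [0.5247, 0.0353, 0.3473]
ee_rot: [3.138, -0.003, 2.959]
wrist_force: [0.1, 0.1, -2.0]
width: 0.0134
```

{"fn": "move_arm", "kwargs": {"increments": [[[0,0.223,0.776,0.016,0,0,-0.107],[0,0.223,0.776,0.016,0,0,-0.107],[0,0.223,0.776,0.016,0,0,-0.107],[0,0.223,0.776,0.016,0,0,-0.107],[0,0.223,0.776,0.016,0,0,-0.107],[0,0.223,0.776,0.016,0,0,-0.107]]]}}

```text
time: 14.63
tool_pos: [0.5186, 0.1096, 0.347]
ee_rot: [-3.141, 0.0, 3.118]
wrist_force: [-0.1, -0.5, -0.6]
width: 0.0139
```

```bash
python3 - <<'E'
from h import *
ob=robot.get_obs();print(ob["tool_pos"],ob["ee_rot"],ob["wrist_force"],ob["width"])
plan([(.518,.1111,.255,178.8)])
E
```

```text
[0.51862421 0.10960054 0.34699256] [-3.14055786e+00  3.16798982e-04  3.11828306e+00] [-0.06681863 -0.4517807  -0.59266735] 0.0139319049679228
[0.007, 0.016, 0.92, -0.001, 0.0, -0.002] rows 2.2
  -> [0.518  0.1111 0.255 ] 178.8
```

{"fn": "move_arm", "kwargs": {"increments": [[[0,0.007,0.016,0.4,0,0,0],[0,0.007,0.016,0.75,0,0,0],[0,0.007,0.016,0.86,0,0,0],[0,0.007,0.016,0.86,0,0,0],[0,0.007,0.016,0.86,0,0,0],[0,0.007,0.016,0.86,0,0,0]]]}}

```text
time: 15.13
tool_pos: [0.5189, 0.112, 0.2642]
ee_rot: [3.141, 0.006, 3.119]
wrist_force: [-0.6, -0.3, -2.3]
width: 0.0139
```

```bash
python3 - <<'E'
from h import *
ob=robot.get_obs();print(ob["tool_pos"],ob["ee_rot"],ob["wrist_force"],ob["width"])
plan([(.518,.1111,.243,178.8)])
p,d=robot.snapshot("top"); t=p[:,:,::-1].copy(); crop(t,120,140,270,260,5,"c10.png"); W=world(d)
p,d=robot.snapshot("side"); t=p[:,:,::-1].copy(); crop(t,200,100,350,250,4,"c10s.png")
E
```

```text
[0.51887291 0.11201866 0.26419718] [3.14114242 0.00564453 3.11941753] [-0.60562367 -0.27186462 -2.31622968] 0.013947192590360934
[0.01, -0.009, 0.212, 0.0, 0.004, -0.001] rows 0.5
  -> [0.518  0.1111 0.243 ] 178.8
```

View pics/c10s.png

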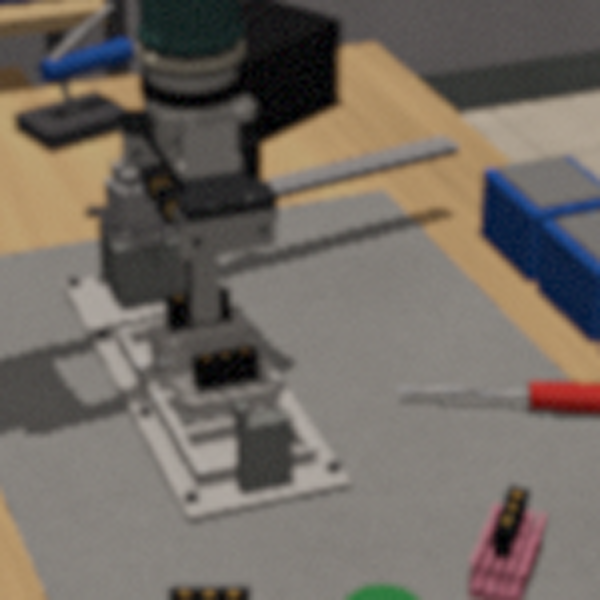

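View pics/c10.png

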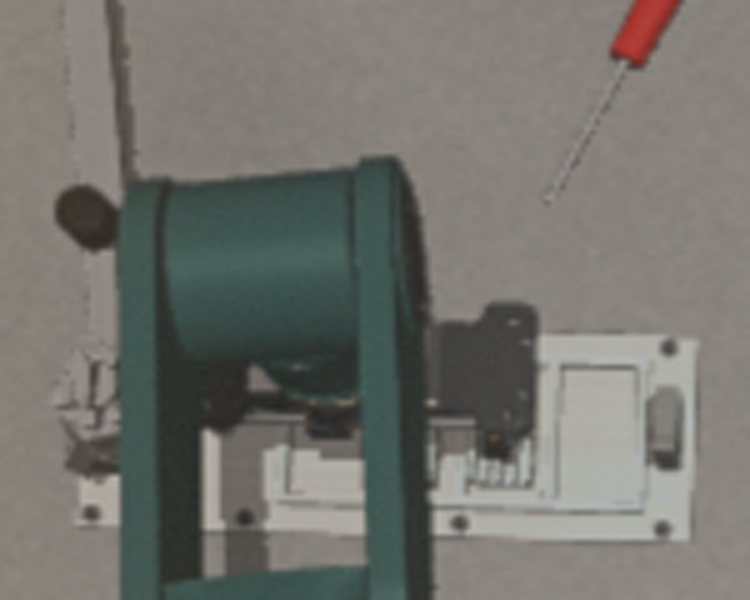

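{"fn": "move_arm", "kwargs": {"increments": [[[0,0,-0.007,0.05,0,0.003,0],[0,0,-0.007,0.1,0,0.003,0],[0,0,-0.007,0.15,0,0.003,0],[0,0,-0.007,0.2,0,0.003,0],[0,0,-0.007,0.2,0,0.003,0],[0,0,-0.007,0.2,0,0.003,0]]]}}

```text
time: 15.73
tool_pos: [0.5177, 0.1118, 0.2413]
ee_rot: [-3.141, -0.004, 3.121]
wrist_force: [0.1, 0.6, -1.6]
width: 0.0138
```

```bash
python3 - <<'E'
from h import *
ob=robot.get_obs();print(ob["tool_pos"],ob["ee_rot"],ob["wrist_force"],ob["width"])
E
```

```text
[0.51768092 0.11184162 0.24131822] [-3.14142149 -0.00402264  3.12067079] [ 0.09604927  0.5729117  -1.60099425] 0.013763764498231641
```

{"fn": "move_arm", "kwargs": {"increments": [[[0,0,0,0.015,0,0,0],[0,0,0,0.03,0,0,0],[0,0,0,0.03,0,0,0],[0,0,0,0.03,0,0,0]]]}}

```text
time: 16.07
tool_pos: [0.5178, 0.1118, 0.2408]
ee_rot: [-3.142, -0.003, 3.121]
wrist_force: [-4.8, -0.6, 7.8]
width: 0.0139
```

{"fn": "move_arm", "kwargs": {"increments": [[[0.35,0,0,0,0,0,0],[0.35,0,0,0,0,0,0],[0.35,0,0,0,0,0,0],[0.35,0,0,0,0,0,0]]]}}

```text
time: 16.4
tool_pos: [0.5178, 0.1118, 0.2387]
ee_rot: [-3.142, -0.003, 3.121]
wrist_force: [-0.6, 0.3, -0.2]
width: 0.0322
```

{"fn": "move_arm", "kwargs": {"increments": [[[0.35,0,0,-0.3,0,0,0],[0.35,0,0,-0.7,0,0,0],[0.35,0,0,-1,0,0,0],[0.35,0,0,-1,0,0,0]]]}}

```text
time: 16.73
tool_pos: [0.5196, 0.112, 0.3467]
ee_rot: [3.14, 0.011, 3.121]
wrist_force: [1.1, 0.6, 1.5]
width: 0.0331
```

{"fn": "move_arm", "kwargs": {"increments": [[[0.35,0.5,0.5,-0.3,0,0,0],[0.35,1,1,-0.3,0,0,0],[0.35,1,1,-0.3,0,0,0],[0.35,1,1,-0.3,0,0,0]]]}}

```text
time: 17.07
tool_pos: [0.418, 0.2158, 0.3697]
ee_rot: [3.14, -0.003, 3.123]
wrist_force: [0.4, -0.2, -0.8]
width: 0.0329
```

```bash
python3 - <<'E'
from h import *
ob=robot.get_obs();print(ob["tool_pos"],ob["ee_rot"],ob["wrist_force"],ob["width"])
p,d=robot.snapshot("top"); t=p[:,:,::-1].copy(); cv2.imwrite("pics/top11.png",t);crop(t,120,140,270,260,5,"c11.png"); W=world(d);np.save("W11.npy",W)
p,d=robot.snapshot("side"); t=p[:,:,::-1].copy(); crop(t,200,100,350,250,4,"c11s.png")
E
```

```text
[0.41801359 0.21584213 0.36965768] [ 3.13970224 -0.00332731  3.12254695] [ 0.35013197 -0.24347639 -0.78688174] 0.032896903075597936
```

View pics/c11s.png

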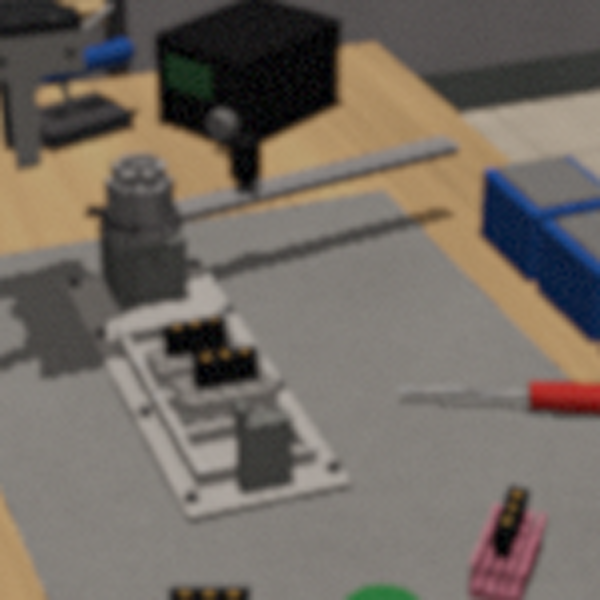

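View pics/c11.png

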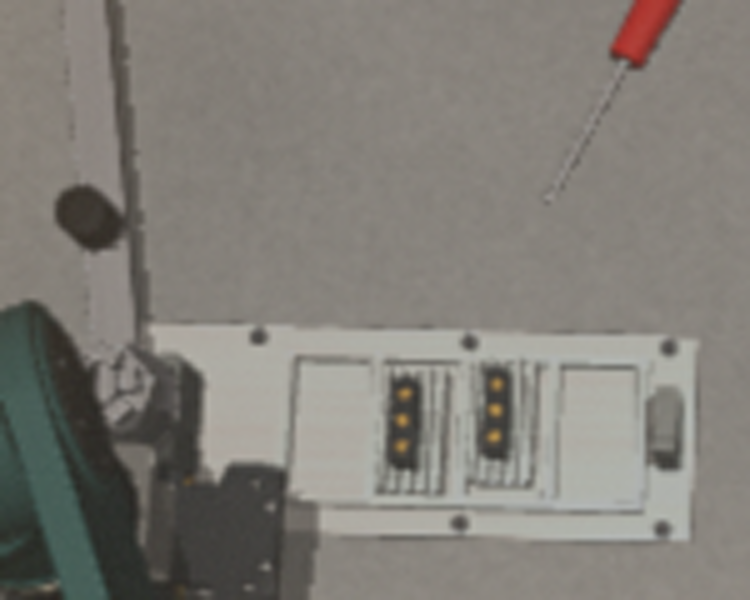

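```bash
python3 - <<'E'
from h import *
W=np.load("W11.npy")
for b in [(195,205,207,248),(207,205,232,248)]: print(rect(W,*b,.055,.075))
# knob using first depth too
W0=world(np.load("top0.npy"))
for nm,w in(("11",W),("0",W0)):
    s=w[165:205,125:155]; k=(s[...,2]>.112)&(s[...,2]<.15)
    p=s[k]; print(nm,"knob",k.sum(),cv2.minEnclosingCircle(p[:,:2].astype(np.float32)),np.median(p[:,2]))
s=W0[205:240,125:165]; z=s[...,2]
for lo,hi in((.119,.135),(.105,.120),(.072,.09)):
    k=(z>lo)&(z<hi);p=s[k];print("nut",lo,k.sum(),cv2.minEnclosingCircle(p[:,:2].astype(np.float32)),p.mean(0))
# bar line
s=W0[110:210,120:155];k=(np.abs(s[...,2]-.079)<.006);p=s[k][:,:2]
print(cv2.fitLine(p.astype(np.float32),cv2.DIST_HUBER,0,.01,.01).ravel(),p.min(0),p.max(0))
t=cv2.imread("pics/top0.png"); crop(t,128,205,162,239,18,"nut0.png")
t=cv2.imread("pics/side0.png"); crop(t,218,130,252,164,18,"nut0s.png")
E
```

```text
(np.int64(98), ((0.5165834426879883, 0.11098363995552063), (0.050169117748737335, 0.014696342870593071), 1.1458678245544434), 0.06491673598386555)
(np.int64(96), ((0.5213242173194885, 0.059037841856479645), (0.015256752260029316, 0.05051087960600853), 89.88583374023438), 0.06479695891280765)
11 knob 106 ((0.6213611364364624, 0.2827106714248657), 0.01572391949594021) 0.127625714302564
0 knob 106 ((0.6200882792472839, 0.28241586685180664), 0.015213968232274055) 0.127053088426691
nut 0.119 179 ((0.5215224027633667, 0.2687564790248871), 0.023946544155478477) [0.52145043 0.26699747 0.12833052]
nut 0.105 118 ((0.5219510793685913, 0.2687669098377228), 0.029209740459918976) [0.51760647 0.26117544 0.11376113]
nut 0.072 215 ((0.5234963893890381, 0.2744060158729553), 0.04409048333764076) [0.51858995 0.26079027 0.08225972]
[0.9893594  0.14549254 0.6993894  0.29331058] [0.55274127 0.25653672] [0.85380377 0.32669188]
```

View pics/nut0.png

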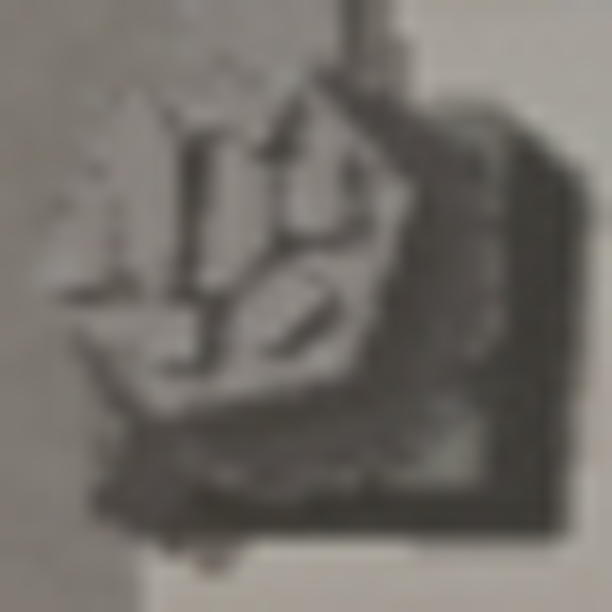

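View pics/nut0s.png

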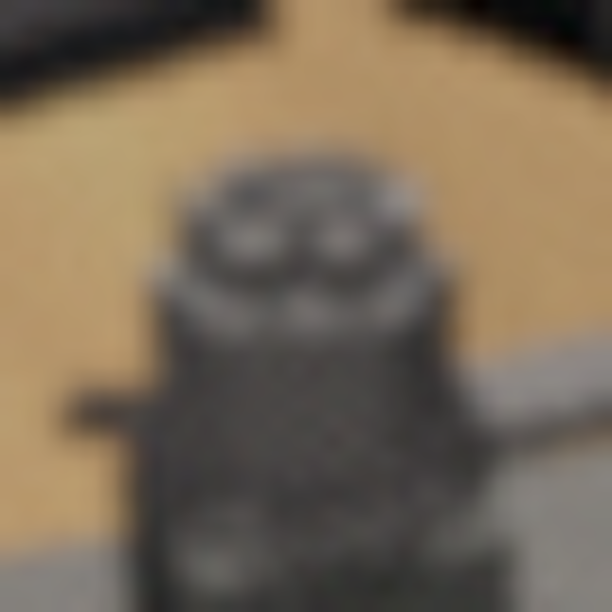

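```bash
cat >> h.py <<'E'
def rows(tg,jaw,start=None):
    "one call: list of (x,y,z,yaw) as rows relative to current pose"
    ob=robot.get_obs(); p=np.array(ob["tool_pos"]); R=Ro.from_euler("xyz",ob["ee_rot"])
    if start is not None: p=np.array(start[:3],float); R=Ro.from_euler("xyz",[np.pi,0,np.radians(start[3])])
    out=[]
    for g in tg:
        T=Ro.from_euler("xyz",[np.pi,0,np.radians(g[3])])
        s=R.inv().apply(np.array(g[:3])-p)/.1; r=(R.inv()*T).as_rotvec()/(np.pi/2)
        out.append([jaw,*s.round(3).tolist(),*r.round(3).tolist()])
    print(out)
E
python3 - <<'E'
from h import *
plan([(.6207,.2826,.36,188),(.6207,.2826,.293,188)])
E
```

```text
[-0.67, 0.234, 0.031, 0.001, -0.001, -0.033] rows 1.7
[-0.682, 0.199, 0.032, -0.0, -0.0, -0.033] rows 1.7
[-0.691, 0.163, 0.031, -0.0, -0.0, -0.033] rows 1.7
  -> [0.6207 0.2826 0.36  ] -172.0
[-0.0, -0.0, 0.67, -0.0, -0.0, -0.0] rows 1.6
  -> [0.6206 0.2826 0.293 ] -172.0
```

{"fn": "move_arm", "kwargs": {"increments": [[[0.5,-0.67,0.234,0.031,0,0,-0.033],[0.5,-0.67,0.234,0.031,0,0,-0.033],[0.5,-0.67,0.234,0.031,0,0,-0.033]]]}}

```text
time: 17.42
tool_pos: [0.4916, 0.2359, 0.3629]
ee_rot: [-3.14, -0.004, -3.112]
wrist_force: [-0.4, -0.0, -0.1]
width: 0.0462
```

{"fn": "move_arm", "kwargs": {"increments": [[[0.5,-0.682,0.199,0.032,0,0,-0.033],[0.5,-0.682,0.199,0.032,0,0,-0.033],[0.5,-0.682,0.199,0.032,0,0,-0.033]]]}}

```text
time: 17.67
tool_pos: [0.5591, 0.2574, 0.3583]
ee_rot: [-3.14, -0.006, -3.061]
wrist_force: [0.1, -0.4, -1.0]
width: 0.047
```

{"fn": "move_arm", "kwargs": {"increments": [[[0.5,-0.691,0.163,0.031,0,0,-0.033],[0.5,-0.691,0.163,0.031,0,0,-0.033],[0.5,-0.691,0.163,0.031,0,0,-0.033],[0.5,-0.691,0.163,0.031,0,0,-0.033],[0.5,-0.691,0.163,0.031,0,0,-0.033]]]}}

```text
time: 18.08
tool_pos: [0.6226, 0.2791, 0.359]
ee_rot: [3.141, -0.004, -3.008]
wrist_force: [-0.4, 0.3, 0.9]
width: 0.047
```

```bash
python3 - <<'E'
from h import *
ob=robot.get_obs();print(ob["tool_pos"],ob["ee_rot"],ob["joint_positions"])
plan([(.6207,.2826,.293,188)])
p,d=robot.snapshot("top"); t=p[:,:,::-1].copy(); crop(t,90,100,270,260,4,"c12.png")
p,d=robot.snapshot("side"); t=p[:,:,::-1].copy(); crop(t,180,70,340,220,4,"c12s.png")
E
```

```text
[0.62255839 0.27906971 0.35902181] [ 3.14149689 -0.00421658 -3.00788915] [ 3.38139895e-01  3.97374839e-01  1.08497512e+00  9.53881828e-04
  1.66335198e+00 -1.36627352e+00]
[0.011, 0.037, 0.66, 0.0, -0.003, -0.004] rows 1.6
  -> [0.6207 0.2826 0.293 ] -172.0
```

View pics/c12s.png

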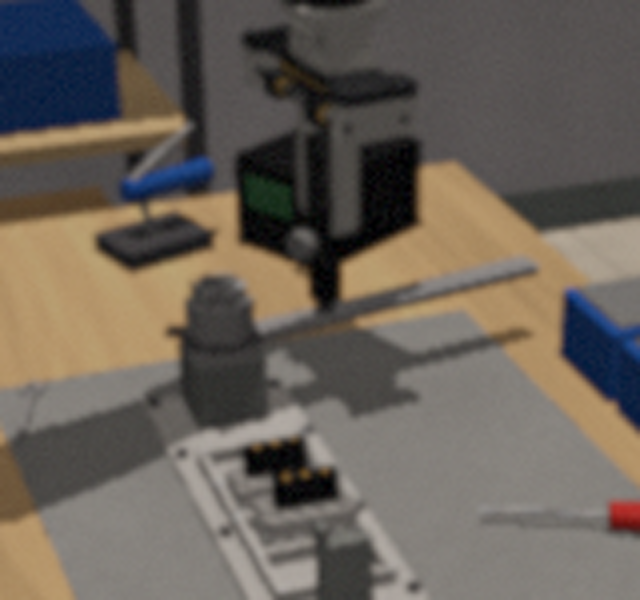

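{"fn": "move_arm", "kwargs": {"increments": [[[0.5,0.011,0.037,0,0,0,-0.004],[0.5,0.011,0.037,0.2,0,0,-0.004],[0.5,0.011,0.037,0.4,0,0,-0.004],[0.5,0.011,0.037,0.66,0,0,-0.004],[0.5,0.011,0.037,0.66,0,0,-0.004],[0.5,0.011,0.037,0.66,0,0,-0.004]]]}}

```text
time: 18.68
tool_pos: [0.62, 0.2833, 0.2922]
ee_rot: [-3.141, -0.006, -3.0]
wrist_force: [-0.2, -0.6, 0.2]
width: 0.0471
```

```bash
python3 - <<'E'
from h import *
ob=robot.get_obs();print(ob["tool_pos"],ob["ee_rot"],ob["wrist_force"],ob["width"])
S=np.array([.522,.2688]);
phis=np.linspace(8,-40,9)[1:]
def tg(phi,lead=.0085,z=.293):
    f=np.radians(phi); c=S+.1*np.array([np.cos(f),np.sin(f)])+lead*np.array([np.sin(f),-np.cos(f)])
    return (*c,z,phi+180)
rows([tg(f) for f in phis],0.5)
st=tg(-40)
rows([tg(f) for f in np.linspace(-40,-80,8)[1:]],.5,start=st)
E
```

```text
[0.62001681 0.28330964 0.29215605] [-3.1414865  -0.00639033 -3.00032166] [-0.15947332 -0.57846839  0.20676993] 0.04713270773789642
[[0.5, 0.006, -0.196, -0.008, -0.0, -0.004, 0.068], [0.5, 0.031, -0.298, -0.008, -0.0, -0.004, 0.134], [0.5, 0.067, -0.397, -0.008, -0.001, -0.004, 0.201], [0.5, 0.113, -0.491, -0.008, -0.001, -0.004, 0.268], [0.5, 0.168, -0.581, -0.007, -0.001, -0.004, 0.334], [0.5, 0.233, -0.663, -0.007, -0.001, -0.004, 0.401], [0.5, 0.306, -0.739, -0.006, -0.002, -0.004, 0.468], [0.5, 0.386, -0.807, -0.006, -0.002, -0.004, 0.534]]
[[0.5, 0.013, -0.099, -0.0, 0.0, -0.0, 0.063], [0.5, 0.037, -0.196, -0.0, 0.0, -0.0, 0.127], [0.5, 0.069, -0.291, -0.0, 0.0, -0.0, 0.19], [0.5, 0.112, -0.382, -0.0, 0.0, -0.0, 0.254], [0.5, 0.162, -0.468, -0.0, 0.0, -0.0, 0.317], [0.5, 0.222, -0.549, -0.0, 0.0, -0.0, 0.381], [0.5, 0.289, -0.623, -0.0, 0.0, -0.0, 0.444]]
```

{"fn": "move_arm", "kwargs": {"increments": [[[0.5,0.006,-0.196,-0.008,0,0,0.068],[0.5,0.031,-0.298,-0.008,0,0,0.134],[0.5,0.067,-0.397,-0.008,0,0,0.201],[0.5,0.113,-0.491,-0.008,0,0,0.268],[0.5,0.168,-0.581,-0.008,0,0,0.334],[0.5,0.233,-0.663,-0.008,0,0,0.401],[0.5,0.306,-0.739,-0.008,0,0,0.468],[0.5,0.386,-0.807,-0.008,0,0,0.534]]]}}

```text
time: 19.35
tool_pos: [0.5944, 0.1982, 0.2971]
ee_rot: [3.138, 0.0, 2.439]
wrist_force: [0.7, 1.3, -1.5]
width: 0.0472
```

```bash
python3 - <<'E'
from h import *
ob=robot.get_obs();print(ob["tool_pos"],ob["ee_rot"],ob["wrist_force"],ob["width"])
S=np.array([.522,.2688]);
def tg(phi,lead=.0085,z=.293):
    f=np.radians(phi); c=S+.1*np.array([np.cos(f),np.sin(f)])+lead*np.array([np.sin(f),-np.cos(f)])
    return (*c,z,phi+180)
print(tg(-40))
rows([tg(f) for f in np.linspace(-40,-82,8)[1:]],.5)
p,d=robot.snapshot("side"); t=p[:,:,::-1].copy(); crop(t,180,70,340,220,4,"c13s.png")
E
```

```text
[0.59440647 0.19815322 0.29705863] [3.13818116e+00 2.37178833e-04 2.43870244e+00] [ 0.7456108   1.31826948 -1.5421446 ] 0.04715782984439708
(np.float64(0.5931407496295623), np.float64(0.19800986126483475), 0.293, 140)
[[0.5, 0.023, -0.114, 0.04, 0.002, 0.0, 0.064], [0.5, 0.047, -0.216, 0.04, 0.002, -0.0, 0.13], [0.5, 0.082, -0.315, 0.039, 0.002, -0.0, 0.197], [0.5, 0.128, -0.409, 0.039, 0.002, -0.0, 0.264], [0.5, 0.183, -0.499, 0.039, 0.002, -0.0, 0.33], [0.5, 0.247, -0.582, 0.039, 0.002, -0.001, 0.397], [0.5, 0.319, -0.658, 0.038, 0.002, -0.001, 0.464]]
```

View pics/c13s.png

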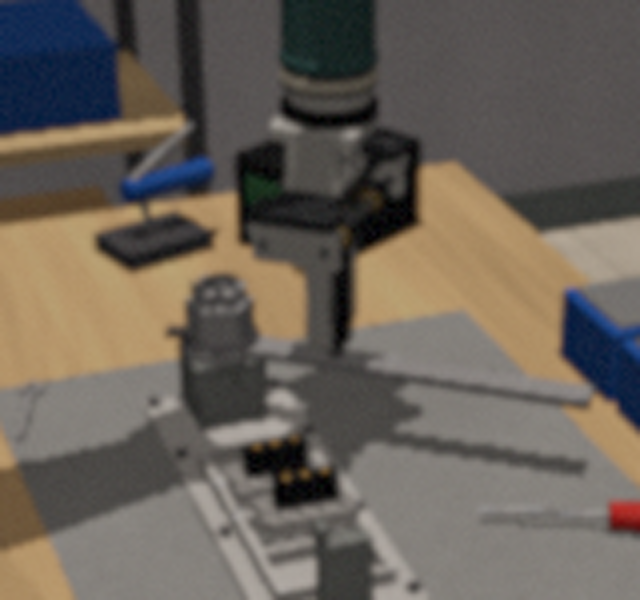

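Bar is following. Continuing the arc.

{"fn": "move_arm", "kwargs": {"increments": [[[0.5,0.023,-0.114,0.03,0,0,0.064],[0.5,0.047,-0.216,0.03,0,0,0.13],[0.5,0.082,-0.315,0.03,0,0,0.197],[0.5,0.128,-0.409,0.03,0,0,0.264],[0.5,0.183,-0.499,0.03,0,0,0.33],[0.5,0.247,-0.582,0.03,0,0,0.397],[0.5,0.319,-0.658,0.03,0,0,0.464]]]}}

```text
time: 19.98
tool_pos: [0.5281, 0.1682, 0.2947]
ee_rot: [3.137, -0.001, 1.712]
wrist_force: [3.4, -0.2, -0.3]
width: 0.0473
```

```bash
python3 - <<'E'
from h import *
ob=robot.get_obs();print(ob["tool_pos"],ob["ee_rot"],ob["wrist_force"],ob["width"])
S=np.array([.522,.2688]);
def tg(phi,lead=.0085,z=.293):
    f=np.radians(phi); c=S+.1*np.array([np.cos(f),np.sin(f)])+lead*np.array([np.sin(f),-np.cos(f)])
    return (*c,z,phi+180)
rows([tg(f) for f in np.linspace(-82,-91.2,5)[1:]],.5)
E
```

```text
[0.52806267 0.16819049 0.29466978] [ 3.13706303e+00 -7.14834244e-04  1.71157794e+00] [ 3.41604821 -0.15483126 -0.31128257] 0.047318407872673204
[[0.5, 0.009, -0.045, 0.016, 0.003, -0.001, 0.026], [0.5, 0.015, -0.085, 0.016, 0.003, -0.001, 0.052], [0.5, 0.022, -0.125, 0.016, 0.003, -0.001, 0.077], [0.5, 0.031, -0.164, 0.016, 0.003, -0.001, 0.103]]
```

{"fn": "move_arm", "kwargs": {"increments": [[[0.5,0.009,-0.045,0.01,0,0,0.026],[0.5,0.015,-0.085,0.01,0,0,0.052],[0.5,0.022,-0.125,0.01,0,0,0.077],[0.5,0.028,-0.15,0.01,0,0,0.1],[0.5,0.028,-0.15,0.01,0,0,0.1]]]}}

```text
time: 20.4
tool_pos: [0.5123, 0.1691, 0.2932]
ee_rot: [3.14, -0.001, 1.559]
wrist_force: [0.0, 0.0, 0.4]
width: 0.0472
```

```bash
python3 - <<'E'
from h import *
ob=robot.get_obs();print(ob["tool_pos"],ob["ee_rot"],ob["wrist_force"],ob["wrist_torque"])
p,d=robot.snapshot("side"); t=p[:,:,::-1].copy(); crop(t,180,100,340,250,4,"c14s.png")
p,d=robot.snapshot("top"); t=p[:,:,::-1].copy(); crop(t,110,140,290,290,4,"c14.png")
E
```

```text
[0.51233109 0.16912266 0.29317667] [ 3.14016429e+00 -1.17883281e-03  1.55938110e+00] [0.02471228 0.01875304 0.42796742] [-0.05808629  0.07717983 -0.08114281]
```

View pics/c14.png

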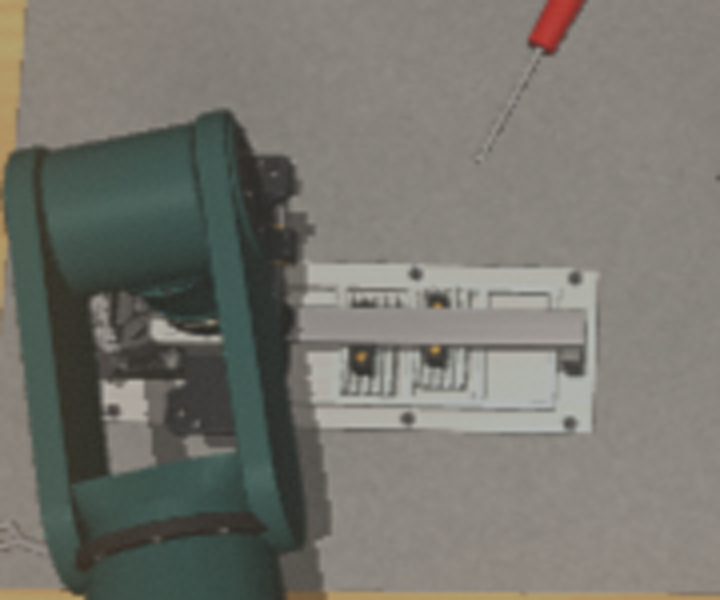

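View pics/c14s.png

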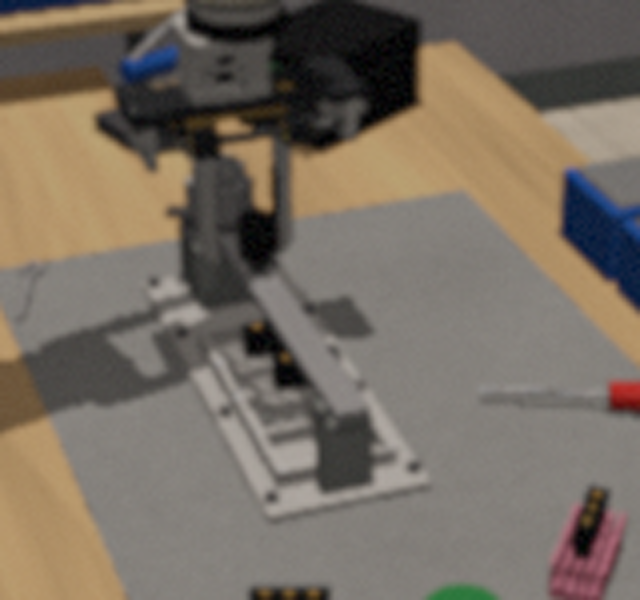

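{"fn": "move_arm", "kwargs": {"increments": [[[0.5,0,-0.02,0,0,0,0],[0.5,0,-0.04,0,0,0,0],[0.5,0,-0.06,0,0,0,0],[0.5,0,-0.06,0,0,0,0]]]}}

```text
time: 20.83
tool_pos: [0.5091, 0.1687, 0.2917]
ee_rot: [3.131, -0.001, 1.558]
wrist_force: [14.2, 1.0, -3.8]
width: 0.0475
```

{"fn": "move_arm", "kwargs": {"increments": [[[0.5,0,-0.02,0,0,0,0],[0.5,0,-0.04,0,0,0,0],[0.5,0,-0.04,0,0,0,0]]]}}

```text
time: 21.08
tool_pos: [0.5073, 0.1687, 0.2916]
ee_rot: [3.122, -0.002, 1.557]
wrist_force: [24.6, 1.4, -11.5]
width: 0.0471
```

{"fn": "move_arm", "kwargs": {"increments": [[[0.5,0,0.05,0,0,0,0],[0.5,0,0.09,0,0,0,0],[0.5,0,0.09,0,0,0,0],[0.5,0,0.09,-0.4,0,0,0],[0.5,0,0.09,-0.9,0,0,0],[0.5,0,0.09,-0.9,0,0,0]]]}}

```text
time: 21.58
tool_pos: [0.512, 0.1689, 0.3871]
ee_rot: [3.135, -0.002, 1.558]
wrist_force: [0.8, -0.3, 0.6]
width: 0.0471
```

{"fn": "move_arm", "kwargs": {"increments": [[[0.5,-1,0,-0.1,0,0,0],[0.5,-1,0,-0.1,0,0,0],[0.5,-1,0,-0.1,0,0,0],[0.5,-1,0,-0.1,0,0,0]]]}}

```text
time: 21.92
tool_pos: [0.5097, 0.066, 0.3907]
ee_rot: [-3.139, 0.001, 1.554]
wrist_force: [0.1, 0.6, 0.5]
width: 0.0467
```

{"fn": "move_arm", "kwargs": {"increments": [[[0.9,-1,0,0,0,0,0],[0.9,-1,0,0,0,0,0],[0.9,-1,0,0,0,0,0],[0.9,-1,0,0,0,0,0]]]}}

```text
time: 22.25
tool_pos: [0.5086, -0.0332, 0.3896]
ee_rot: [-3.137, 0.0, 1.554]
wrist_force: [-0.6, 1.5, -1.0]
width: 0.0699
```

```bash
python3 - <<'E'
from h import *
ob=robot.get_obs();print(ob["tool_pos"],ob["ee_rot"],ob["joint_positions"])
p,d=robot.snapshot("top"); t=p[:,:,::-1].copy(); cv2.imwrite("pics/top15.png",t);np.save("d15.npy",d);crop(t,110,140,290,290,4,"c15.png");crop(t,128,200,162,234,16,"nut15.png")
W=world(d)
p,d=robot.snapshot("side"); t=p[:,:,::-1].copy(); cv2.imwrite("pics/side15.png",t);crop(t,215,125,255,165,15,"nut15s.png")
s=W[195:250,120:290];z=s[...,2]
k=(z>.112)&(z<.15)
n,l,st,ce=cv2.connectedComponentsWithStats(k.astype(np.uint8))
for i in range(1,n):
    if st[i,4]>30: q=s[l==i]; print(st[i],cv2.minEnclosingCircle(q[:,:2].astype(np.float32)),np.median(q[:,2]))
s=W[200:250,200:270];k=(np.abs(s[...,2]-.079)<.006);q=s[k][:,:2]
print("bar",cv2.minAreaRect(q.astype(np.float32)),cv2.fitLine(q.astype(np.float32),cv2.DIST_HUBER,0,.01,.01).ravel())
E
```

```text
[ 0.50857368 -0.03319197  0.38961314] [-3.13698045e+00  2.72078872e-04  1.55407313e+00] [-1.76158095e-01  2.15578312e-03  1.48886941e+00 -1.00442359e-03
  1.65507794e+00 -1.59516568e-01]
[ 11  13  20  20 268] ((0.5225908756256104, 0.26729831099510193), 0.028397656977176666) 0.12724670157344076
[ 51  18  12  12 103] ((0.519743025302887, 0.16735216975212097), 0.01504550501704216) 0.1275323273393039
bar ((0.5185462832450867, 0.047955818474292755), (0.061715252697467804, 0.02908593788743019), 86.16903686523438) [0.0301794 0.9995445 0.5171566 0.0501012]
```

View pics/c15.png

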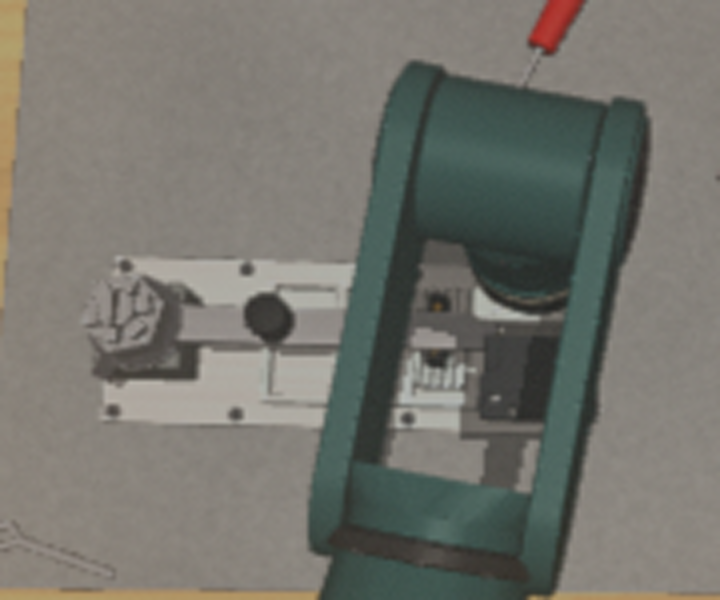

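View pics/nut15.png

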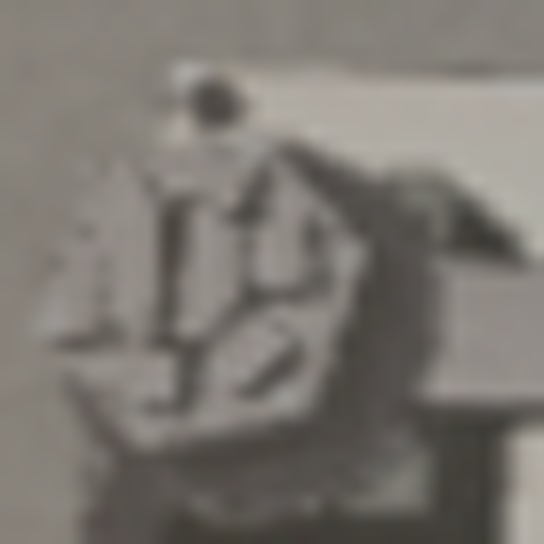

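View pics/nut15s.png

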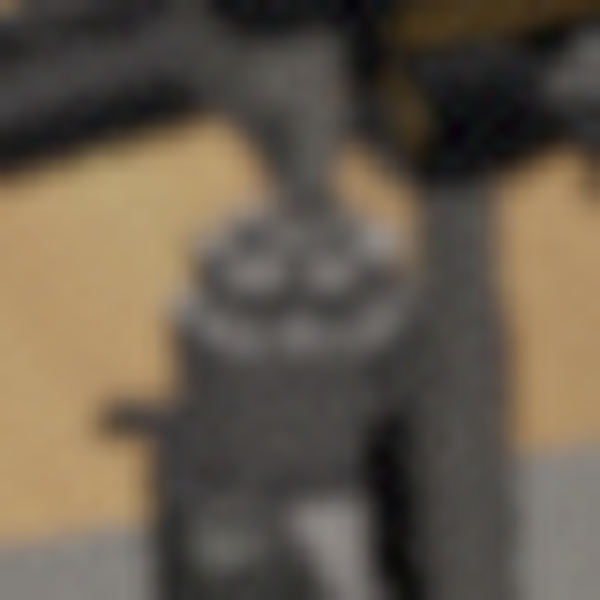

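```bash
python3 - <<'E'
from h import *
c=np.array([(360,245),(315,415),(140,445),(45,340)])/16+[128-.5+.03,200-.5+.03]
P=ray("top",c,.113)[:,:2]; S=np.array([.522,.268])
for p in P:
    v=p-S; print(p.round(4),np.hypot(*v).round(4),np.degrees(np.arctan2(v[1],v[0])).round(1))
# hex from depth: points z .108-.118 plus above, convex hull min over angle of support width
W=world(np.load("d15.npy")); s=W[200:235,125:158]; z=s[...,2]; k=(z>.100)&(z<.14)
q=s[k][:,:2]
best=[]
for a in np.arange(0,60,2):
    w=0
    ext=[]
    for b in (0,60,120):
        u=np.array([np.cos(np.radians(a+b)),np.sin(np.radians(a+b))]); r=q@u; ext.append(r.max()-r.min())
    best.append((sum(ext),a,np.round(ext,4)))
for e in sorted(best,key=lambda e:e[0])[:6]: print(e)
print(q.shape, q.mean(0))
E
```

```text
[0.5305 0.2419] 0.0274 -72.0
[0.5009 0.2478] 0.0292 -136.2
[0.4956 0.2772] 0.028 160.8
[0.5136 0.2947] 0.0279 107.5
(np.float64(0.15364432044662107), np.int64(14), array([0.0513, 0.0522, 0.0502]))
(np.float64(0.1537395259024348), np.int64(12), array([0.0516, 0.0521, 0.0501]))
(np.float64(0.15511523205131067), np.int64(16), array([0.0517, 0.0525, 0.0509]))
(np.float64(0.15531465584827947), np.int64(10), array([0.0519, 0.0526, 0.0509]))
(np.float64(0.15701685379473998), np.int64(18), array([0.0522, 0.0532, 0.0517]))
(np.float64(0.1572049007342039), np.int64(8), array([0.0522, 0.0532, 0.0518]))
(315, 2) [0.51949996 0.26404455]
```

```bash
python3 - <<'E'
from h import *
plan([(.522,.268,.38,223.5),(.522,.268,.286,223.5)])
E
```

```text
[0.996, 0.031, 0.034, -0.002, -0.002, -0.497] rows 6.2
[0.686, 0.723, 0.033, -0.0, -0.0, -0.498] rows 6.3
[-0.023, 0.996, 0.032, 0.0, -0.0, -0.497] rows 6.2
  -> [0.522 0.268 0.38 ] -136.5
[-0.0, -0.0, 0.94, 0.0, -0.0, 0.0] rows 2.3
  -> [0.522 0.268 0.286] -136.5
```

{"fn": "move_arm", "kwargs": {"increments": [[[0.9,0.996,0.031,0,0,0,-0.497],[0.9,0.996,0.031,0,0,0,-0.497],[0.9,0.996,0.031,0,0,0,-0.497],[0.9,0.996,0.031,0,0,0,-0.497],[0.9,0.996,0.031,0,0,0,-0.497],[0.9,0.996,0.031,0,0,0,-0.497],[0.9,0.996,0.031,0,0,0,-0.497],[0.9,0.996,0.031,0,0,0,-0.497]]]}}

```text
time: 23.02
tool_pos: [0.5128, 0.0705, 0.39]
ee_rot: [-3.14, -0.004, 2.342]
wrist_force: [-0.1, -0.2, -0.2]
width: 0.0846
```

{"fn": "move_arm", "kwargs": {"increments": [[[0.9,0.686,0.723,0,0,0,-0.498],[0.9,0.686,0.723,0,0,0,-0.498],[0.9,0.686,0.723,0,0,0,-0.498],[0.9,0.686,0.723,0,0,0,-0.498],[0.9,0.686,0.723,0,0,0,-0.498],[0.9,0.686,0.723,0,0,0,-0.498],[0.9,0.686,0.723,0,0,0,-0.498],[0.9,0.686,0.723,0,0,0,-0.498]]]}}

```text
time: 23.68
tool_pos: [0.5171, 0.1693, 0.3901]
ee_rot: [3.141, -0.004, 3.122]
wrist_force: [0.1, 0.0, -0.2]
width: 0.0844
```

{"fn": "move_arm", "kwargs": {"increments": [[[0.9,-0.023,0.996,0,0,0,-0.497],[0.9,-0.023,0.996,0,0,0,-0.497],[0.9,-0.023,0.996,0,0,0,-0.497],[0.9,-0.023,0.996,0,0,0,-0.497],[0.9,-0.023,0.996,0,0,0,-0.497],[0.9,-0.023,0.996,0,0,0,-0.497],[0.9,-0.023,0.996,0,0,0,-0.497],[0.9,-0.023,0.996,0,0,0,-0.497]]]}}

```text
time: 24.35
tool_pos: [0.5216, 0.2683, 0.39]
ee_rot: [3.139, -0.002, -2.382]
wrist_force: [0.7, 0.4, -0.1]
width: 0.0849
```

```bash
python3 - <<'E'
from h import *
ob=robot.get_obs();print(ob["tool_pos"],ob["ee_rot"],ob["joint_positions"],ob["qvel"].round(3))
plan([(.522,.268,.286,223.5)])
p,d=robot.snapshot("side"); t=p[:,:,::-1].copy(); crop(t,180,70,300,190,5,"c16s.png")
E
```

```text
[0.52159363 0.26834508 0.39004499] [ 3.13877883e+00 -2.43604587e-03 -2.38198094e+00] [ 3.78072719e-01  1.72967194e-01  1.30398273e+00  1.71251012e-03
  1.66795119e+00 -1.95216860e+00] [-0.008 -0.003  0.001 -0.002  0.001  0.041]
[-0.002, -0.004, 0.52, 0.002, -0.002, 0.0] rows 1.2
[0.001, -0.003, 0.52, -0.0, 0.0, 0.0] rows 1.2
  -> [0.522  0.2679 0.286 ] -136.5
```

View pics/c16s.png

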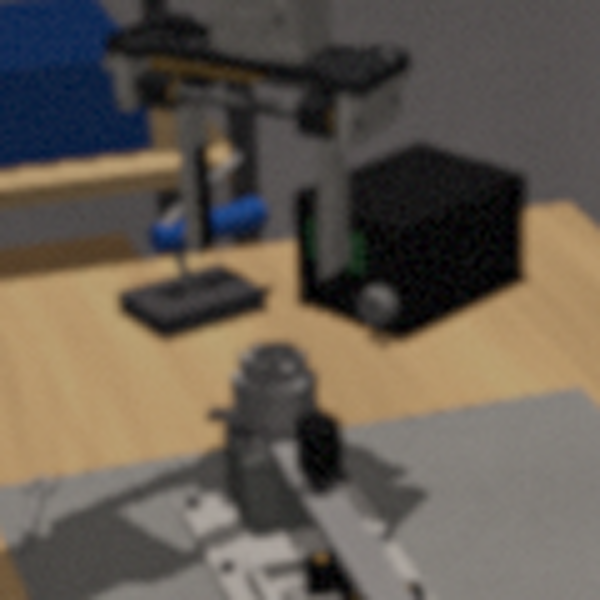

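{"fn": "move_arm", "kwargs": {"increments": [[[0.9,0,-0.005,0.25,0,0,0],[0.9,0,-0.005,0.52,0,0,0],[0.9,0,-0.005,0.52,0,0,0]]]}}

```text
time: 24.65
tool_pos: [0.5208, 0.2669, 0.3322]
ee_rot: [3.135, -0.012, -2.383]
wrist_force: [-0.7, -0.7, -0.9]
width: 0.0844
```

{"fn": "move_arm", "kwargs": {"increments": [[[0.9,0,0,0.2,0,0,0],[0.9,0,0,0.35,0,0,0],[0.9,0,0,0.48,0,0,0],[0.9,0,0,0.48,0,0,0],[0.9,0,0,0.48,0,0,0]]]}}

```text
time: 25.07
tool_pos: [0.5221, 0.2672, 0.2905]
ee_rot: [3.139, -0.003, -2.383]
wrist_force: [0.7, 0.1, 0.5]
width: 0.0848
```

```bash
python3 - <<'E'
from h import *
ob=robot.get_obs();print(ob["tool_pos"],ob["ee_rot"],ob["wrist_force"],ob["wrist_torque"])
p,d=robot.snapshot("side"); t=p[:,:,::-1].copy(); crop(t,190,90,280,180,6,"c17s.png")
E
```

```text
[0.52206344 0.26720281 0.29054854] [ 3.13896208e+00 -2.94345268e-03 -2.38270678e+00] [0.73792804 0.08570834 0.46736366] [0.11072538 0.03412698 0.00823998]
```

View pics/c17s.png

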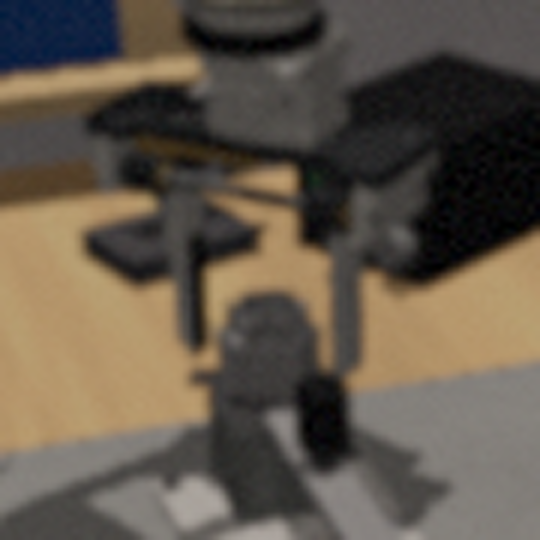

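{"fn": "move_arm", "kwargs": {"increments": [[[0.9,0,0,0.03,0,0,0],[0.9,0,0,0.03,0,0,0],[0,0,0,0.03,0,0,0],[0,0,0,0.03,0,0,0],[0,0,0,0.03,0,0,0],[0,0,0,0.03,0,0,0],[0,0,0,0.03,0,0,0],[0,0,0,0.03,0,0,0]]]}}

```text
time: 25.78
tool_pos: [0.5216, 0.2676, 0.2874]
ee_rot: [3.137, -0.002, -2.382]
wrist_force: [-2.2, 1.7, 0.3]
width: 0.0501
```

{"fn": "move_arm", "kwargs": {"increments": [[[0,0,0,0,0,0,0],[0,0,0,0,0,0,0],[0,0,0,0,0,0,0],[0,0,0,0,0,0,0],[0,0,0,0,0,0,0],[0,0,0,0,0,0,0]]]}}

```text
time: 26.28
tool_pos: [0.5216, 0.2677, 0.2874]
ee_rot: [3.137, -0.002, -2.381]
wrist_force: [-5.1, 3.3, 2.4]
width: 0.0497
```

```bash
cat > st.py <<'E'
from h import *
ob=robot.get_obs();R=Ro.from_euler("xyz",ob["ee_rot"]).as_matrix()
print("t",ob["time"],ob["tool_pos"].round(4),"yaw %.2f"%np.degrees(np.arctan2(R[1,0],R[0,0])),"q6 %.1f"%np.degrees(ob["joint_positions"][5]),"F",ob["wrist_force"].round(2),"T",ob["wrist_torque"].round(3),"w",round(ob["width"],4),"jt6",ob["joint_torque"][5].round(3))
E
python3 st.py
```

```text
t 26.2833 [0.5216 0.2677 0.2874] yaw -136.44 q6 -112.0 F [-5.08  3.3   2.37] T [ 0.748  0.711 -0.065] w 0.0497 jt6 -0.024
```

{"fn": "move_arm", "kwargs": {"increments": [[[0,0,0.008,0,0,0,0.056],[0,0,0.008,0,0,0,0.111],[0,0,0.008,0,0,0,0.167],[0,0,0.008,0,0,0,0.222],[0,0,0.008,0,0,0,0.278],[0,0,0.008,0,0,0,0.333],[0,0,0.008,0,0,0,0.389],[0,0,0.008,0,0,0,0.444]]]}}

```text
time: 26.95
tool_pos: [0.5211, 0.2684, 0.2874]
ee_rot: [3.139, -0.004, -3.083]
wrist_force: [-3.0, 4.6, 1.8]
width: 0.0498
```

```bash
python3 st.py; python3 - <<'E'
from h import *
p,d=robot.snapshot("side"); t=p[:,:,::-1].copy(); crop(t,190,90,280,180,6,"c18s.png")
p,d=robot.snapshot("top"); t=p[:,:,::-1].copy(); crop(t,110,180,190,250,6,"c18.png")
E
```

```text
t 26.95 [0.5211 0.2684 0.2874] yaw -176.63 q6 -71.7 F [-2.99  4.57  1.85] T [0.917 0.611 0.124] w 0.0498 jt6 -0.756
```

View pics/c18s.png

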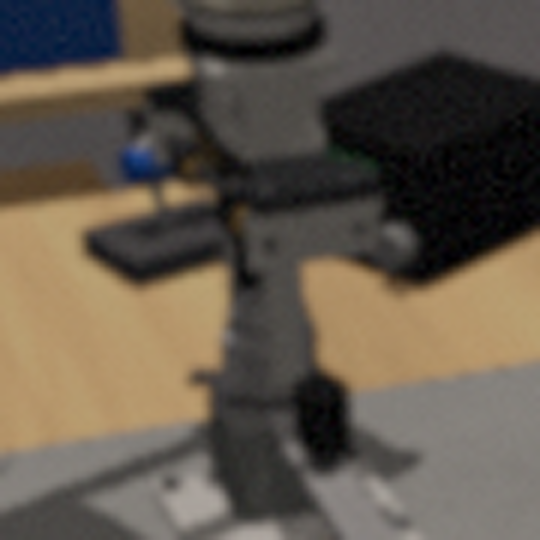

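{"fn": "move_arm", "kwargs": {"increments": [[[0,0.004,0.006,0,0,0,0.056],[0,0.004,0.006,0,0,0,0.111],[0,0.004,0.006,0,0,0,0.167],[0,0.004,0.006,0,0,0,0.222],[0,0.004,0.006,0,0,0,0.278],[0,0.004,0.006,0,0,0,0.333],[0,0.004,0.006,0,0,0,0.389],[0,0.004,0.006,0,0,0,0.444]]]}}

```text
time: 27.72
tool_pos: [0.521, 0.2692, 0.2874]
ee_rot: [3.141, -0.004, 2.503]
wrist_force: [-1.9, 5.7, 1.1]
width: 0.0496
```

```bash
python3 st.py
```

```text
t 27.7167 [0.521  0.2692 0.2874] yaw 143.41 q6 -31.7 F [-1.93  5.67  1.11] T [1.042 0.302 0.118] w 0.0496 jt6 -0.759
```

{"fn": "move_arm", "kwargs": {"increments": [[[0,0,0,0,0,0,0.056],[0,0,0,0,0,0,0.111],[0,0,0,0,0,0,0.167],[0,0,0,0,0,0,0.222]]]}}

```text
time: 28.05
tool_pos: [0.5212, 0.2694, 0.2874]
ee_rot: [3.141, -0.004, 2.154]
wrist_force: [-1.1, 6.8, -0.0]
width: 0.0499
```

```bash
python3 st.py
```

```text
t 28.05 [0.5212 0.2694 0.2874] yaw 123.43 q6 -11.7 F [-1.11  6.75 -0.03] T [1.224 0.13  0.063] w 0.0499 jt6 -0.76
```

{"fn": "move_arm", "kwargs": {"increments": [[[0,0,0.006,0,0,0,0.044],[0,0,0.006,0,0,0,0.089],[0,0,0.006,0,0,0,0.089]]]}}

```text
time: 28.3
tool_pos: [0.5216, 0.2696, 0.2874]
ee_rot: [-3.141, -0.004, 2.016]
wrist_force: [-0.9, 5.3, 0.1]
width: 0.0499
```

```bash
python3 st.py
```

```text
t 28.3 [0.5216 0.2696 0.2874] yaw 115.51 q6 -3.8 F [-0.93  5.27  0.11] T [ 1.015  0.307 -0.056] w 0.0499 jt6 0.376
```

{"fn": "move_arm", "kwargs": {"increments": [[[0,0,0.006,0,0,0,0.044],[0,0,0.006,0,0,0,0.089],[0,0,0.006,0,0,0,0.089]]]}}

```text
time: 28.55
tool_pos: [0.5219, 0.2699, 0.2874]
ee_rot: [-3.139, -0.003, 1.878]
wrist_force: [-2.7, 5.1, 0.8]
width: 0.0493
```

```bash
python3 st.py
```

```text
t 28.55 [0.5219 0.2699 0.2874] yaw 107.62 q6 4.1 F [-2.74  5.1   0.81] T [0.888 0.411 0.478] w 0.0493 jt6 0.94
```

{"fn": "move_arm", "kwargs": {"increments": [[[0,0,0,0,0,0,0.044],[0,0,0,0,0,0,0.089],[0,0,0,0,0,0,0.089]]]}}

```text
time: 28.8
tool_pos: [0.522, 0.2699, 0.2874]
ee_rot: [-3.14, -0.003, 1.739]
wrist_force: [-2.0, 5.8, 0.2]
width: 0.0494
```

```bash
python3 st.py
```

```text
t 28.8 [0.522  0.2699 0.2874] yaw 99.62 q6 12.1 F [-2.04  5.83  0.16] T [0.864 0.396 0.434] w 0.0494 jt6 0.943
```

```bash
python3 - <<'E'
from h import *
p,d=robot.snapshot("side"); t=p[:,:,::-1].copy(); cv2.imwrite("pics/side19.png",t); a=cv2.resize(t[125:165,205:255],None,fx=8,fy=8,interpolation=2)
b=cv2.imread("pics/side15.png")[125:165,205:255]; b=cv2.resize(b,None,fx=8,fy=8,interpolation=2)
cv2.imwrite("pics/c19.png",np.hstack([a,b]))
p,d=robot.snapshot("top"); t=p[:,:,::-1].copy(); cv2.imwrite("pics/top19.png",t)
a=cv2.resize(t[195:245,115:165],None,fx=8,fy=8,interpolation=2);b=cv2.resize(cv2.imread("pics/top15.png")[195:245,115:165],None,fx=8,fy=8,interpolation=2)
cv2.imwrite("pics/c19t.png",np.hstack([a,b]))
E
python3 st.py
```

```text
t 28.9 [0.522  0.2699 0.2874] yaw 99.72 q6 12.0 F [-2.08  4.37  0.69] T [0.964 0.374 0.469] w 0.0497 jt6 0.451
```

View pics/c19.png

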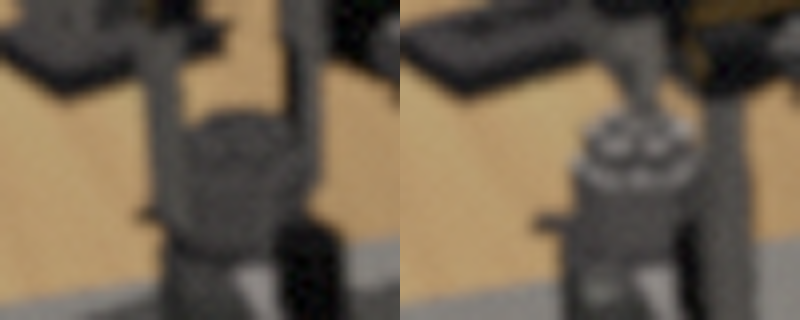

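View pics/c19t.png

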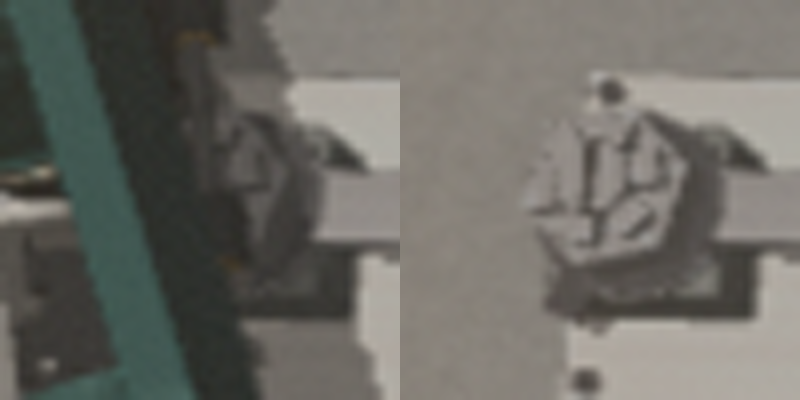

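{"fn": "move_arm", "kwargs": {"increments": [[[0,0,0,0,0,0,0.03],[0,0,0,0,0,0,0.06],[0,0,0,0,0,0,0.09],[0,0,0,0,0,0,0.117],[0,0,0,0,0,0,0.117]]]}}

```text
time: 29.32
tool_pos: [0.5221, 0.2699, 0.2874]
ee_rot: [-3.14, -0.003, 1.556]
wrist_force: [-1.1, 5.9, 0.4]
width: 0.0493
```

```bash
python3 st.py; python3 - <<'E'
from h import *
p,d=robot.snapshot("side"); t=p[:,:,::-1].copy(); cv2.imwrite("pics/side20.png",t); a=cv2.resize(t[125:165,205:255],None,fx=8,fy=8,interpolation=2)
b=cv2.imread("pics/side19.png")[125:165,205:255]; b=cv2.resize(b,None,fx=8,fy=8,interpolation=2)
cv2.imwrite("pics/c20.png",np.hstack([a,b]))
E
```

```text
t 29.3167 [0.5221 0.2699 0.2874] yaw 89.14 q6 22.6 F [-1.11  5.89  0.43] T [0.895 0.288 0.585] w 0.0493 jt6 0.853
```

View pics/c20.png

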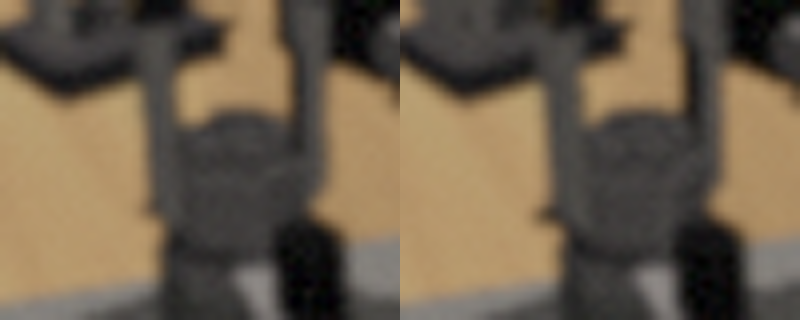

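{"fn": "move_arm", "kwargs": {"increments": [[[0.85,0,0,0,0,0,0],[0.85,0,0,0,0,0,0],[0.85,0,0,0,0,0,0],[0.85,0,0,0,0,0,0],[0.85,0,0,0,0,0,0]]]}}

```text
time: 29.78
tool_pos: [0.5224, 0.2684, 0.2872]
ee_rot: [-3.139, 0.001, 1.554]
wrist_force: [0.2, 0.2, 0.0]
width: 0.0787
```

{"fn": "move_arm", "kwargs": {"increments": [[[0.85,0,0,-0.4,0,0,0],[0.85,0,0,-0.9,0,0,0],[0.85,0,0,-0.9,0,0,0],[0.85,0,0,-0.9,0,0,0]]]}}

```text
time: 30.12
tool_pos: [0.5231, 0.2688, 0.3827]
ee_rot: [3.135, -0.004, 1.554]
wrist_force: [-0.1, 0.1, 0.0]
width: 0.0795
```

{"fn": "move_arm", "kwargs": {"increments": [[[0.85,-1,-1,-0.2,0,0,0],[0.85,-1,-1,-0.2,0,0,0],[0.85,-1,-1,-0.2,0,0,0],[0.85,-1,-1,-0.2,0,0,0],[0.85,-1,-1,-0.2,0,0,0]]]}}

```text
time: 30.53
tool_pos: [0.4187, 0.1686, 0.397]
ee_rot: [-3.138, 0.001, 1.552]
wrist_force: [-0.2, -0.2, -0.3]
width: 0.0799
```

{"fn": "move_arm", "kwargs": {"increments": [[[0.85,-1,-0.2,0,0,0,0],[0.85,-1,-0.2,0,0,0,0],[0.85,-1,-0.2,0,0,0,0],[0.85,-1,-0.2,0,0,0,0]]]}}

```text
time: 30.87
tool_pos: [0.3992, 0.0686, 0.3962]
ee_rot: [-3.137, 0.001, 1.55]
wrist_force: [-0.1, 0.8, 0.6]
width: 0.0797
```

{"fn": "move_arm", "kwargs": {"increments": [[[0.85,-1,0,0,0,0,0],[0.85,-1,0,0,0,0,0],[0.85,-1,0,0,0,0,0],[0.85,-1,0,0,0,0,0],[0.85,-1,0,0,0,0,0]]]}}

```text
time: 31.28
tool_pos: [0.3984, -0.0291, 0.3965]
ee_rot: [-3.137, -0.002, 1.553]
wrist_force: [0.5, 0.2, -0.2]
width: 0.08
```

```bash
python3 st.py; python3 - <<'E'
from h import *
p,d=robot.snapshot("top"); t=p[:,:,::-1].copy(); cv2.imwrite("pics/top21.png",t);W=world(d)
a=cv2.resize(t[195:245,115:165],None,fx=8,fy=8,interpolation=2);b=cv2.resize(cv2.imread("pics/top15.png")[195:245,115:165],None,fx=8,fy=8,interpolation=2)
cv2.imwrite("pics/c21t.png",np.hstack([a,b]))
p,d=robot.snapshot("side"); t=p[:,:,::-1].copy(); cv2.imwrite("pics/side21.png",t)
a=cv2.resize(t[125:165,205:255],None,fx=8,fy=8,interpolation=2);b=cv2.resize(cv2.imread("pics/side0.png")[125:165,205:255],None,fx=8,fy=8,interpolation=2)
cv2.imwrite("pics/c21s.png",np.hstack([a,b]))
s=W[200:235,125:158]; z=s[...,2]; k=(z>.100)&(z<.14)
q=s[k][:,:2];best=[]
for a in np.arange(-30,30,1):
    ext=[np.ptp(q@np.array([np.cos(np.radians(a+b)),np.sin(np.radians(a+b))])) for b in(0,60,120)]
    best.append((sum(ext),a,np.round(ext,4)))
for e in sorted(best,key=lambda e:e[0])[:6]: print(e)
s=W[195:250,155:200];z=s[...,2];q=s[(z>.112)&(z<.15)];print("knob",cv2.minEnclosingCircle(q[:,:2].astype(np.float32)))
E
```

```text
t 31.2833 [ 0.3984 -0.0291  0.3965] yaw 88.98 q6 -11.3 F [ 0.51  0.19 -0.24] T [-0.089  0.052  0.007] w 0.08 jt6 -0.035
(np.float64(0.15484308894941512), np.int64(-1), array([0.0508, 0.0532, 0.0509]))
(np.float64(0.15494837854928198), np.int64(0), array([0.0507, 0.0533, 0.0509]))
(np.float64(0.15515834418049573), np.int64(1), array([0.0507, 0.0534, 0.0511]))
(np.float64(0.15516195527929325), np.int64(-2), array([0.0511, 0.053 , 0.051 ]))
(np.float64(0.1556964165352266), np.int64(2), array([0.0508, 0.0535, 0.0514]))
(np.float64(0.15571296794277928), np.int64(-3), array([0.0515, 0.0529, 0.0513]))
knob ((0.5199528336524963, 0.167464017868042), 0.014864608645439148)
```

View pics/c21t.png

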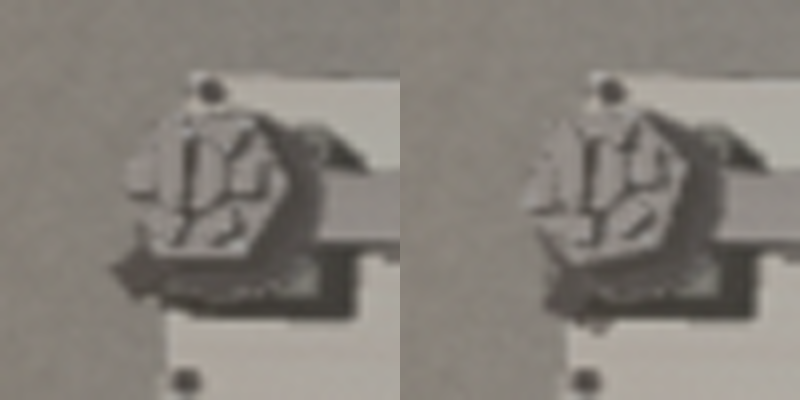

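View pics/c21s.png

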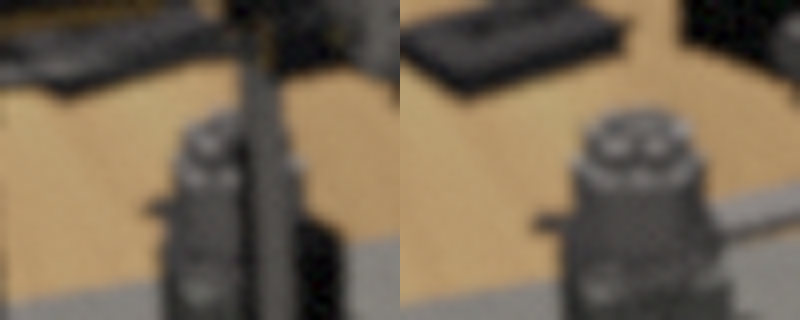

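View pics/top21.png

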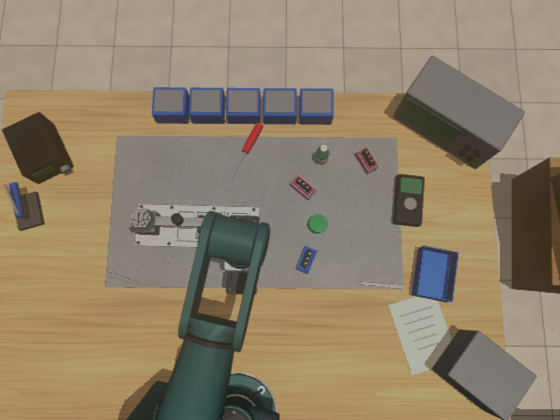

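```bash
python3 - <<'E'
from h import *
S=np.array([.522,.2685])
for n,l in (("top",[(129.0,228.5),(140,235.8)]),("side",[(223.0,151.2),(221.8,152.7)])):
    P=ray(n,l,.081)[:,:2]; v=P-S; print(n,P.round(4),np.hypot(*v.T).round(4),np.degrees(np.arctan2(v[:,1],v[:,0])).round(1),"drag",np.linalg.norm(P[0]-P[1]).round(4))
E
```

```text
top [[0.4976 0.3066]
 [0.4773 0.2747]] [0.0453 0.0452] [122.6 172.1] drag 0.0379
side [[0.4903 0.3006]
 [0.4835 0.2913]] [0.0451 0.0447] [134.6 149.4] drag 0.0116
```

{"fn": "move_arm", "kwargs": {"increments": [[[0.85,-1,-0.3,0,0,0,0],[0.85,-1,-0.3,0,0,0,0],[0.85,-1,-0.3,0,0,0,0],[0.85,-1,-0.3,0,0,0,0]]]}}

```text
time: 31.72
tool_pos: [0.3658, -0.13, 0.3974]
ee_rot: [-3.138, 0.001, 1.552]
wrist_force: [-0.5, -0.1, 0.0]
width: 0.0797
```

{"fn": "move_arm", "kwargs": {"increments": [[[0.85,-1,0,0,0,0,0],[0.85,-1,0,0,0,0,0],[0.85,-1,0,0,0,0,0],[0.85,-1,0,0,0,0,0],[0.85,-1,0,0,0,0,0]]]}}

```text
time: 32.13
tool_pos: [0.3652, -0.2279, 0.3972]
ee_rot: [-3.138, -0.002, 1.555]
wrist_force: [-0.9, 0.4, -0.6]
width: 0.08
```

```bash
python3 - <<'E'
from h import *
p,d=robot.snapshot("top"); t=p[:,:,::-1].copy(); crop(t,115,190,275,260,5,"c22.png");W=world(d)
for b in [(185,205,207,248),(207,205,232,248)]: print(rect(W,*b,.057,.069))
p,d=robot.snapshot("side"); t=p[:,:,::-1].copy(); crop(t,195,120,300,240,5,"c22s.png")
E
```

```text
(np.int64(42), ((0.5161242485046387, 0.11030516773462296), (0.013780565932393074, 0.04980696737766266), 89.04696655273438), 0.06492600761830619)
(np.int64(44), ((0.5221994519233704, 0.05922158434987068), (0.014798659831285477, 0.04955193027853966), 88.27589416503906), 0.06369884866402967)
```

View pics/c22.png

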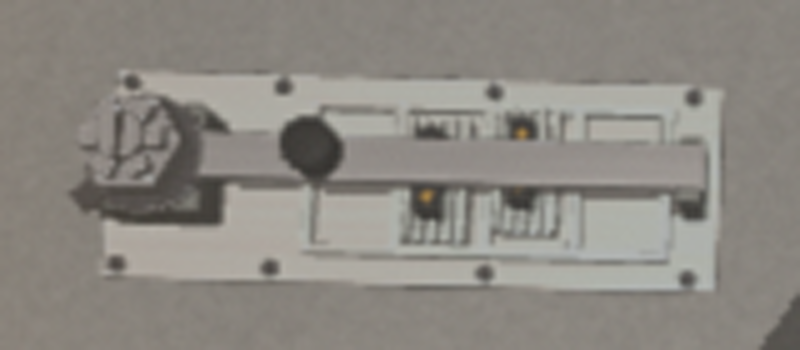

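View pics/c22s.png

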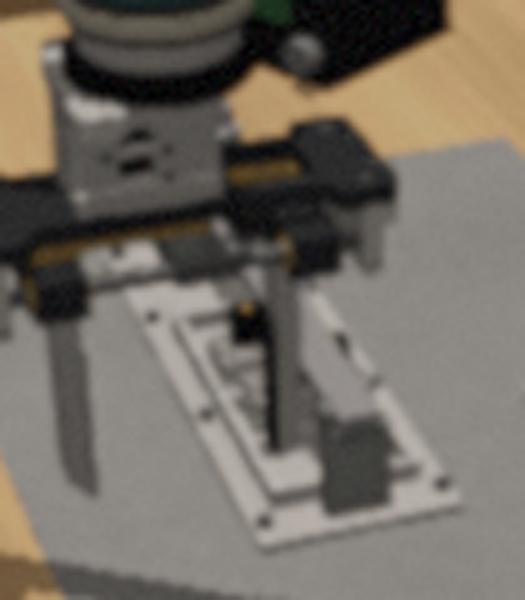

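```bash
python3 st.py; python3 -c "
from bench import robot
print(robot.close_job())"
```

```text
t 32.2333 [ 0.365  -0.2271  0.3976] yaw 89.20 q6 -38.6 F [ 0.12 -0.13 -0.21] T [-0.053  0.107 -0.063] w 0.0798 jt6 0.008
the job is handed in; nothing more can be done
None
```

I finished the job and handed it in after about 32 s. No verdict is reported, so what follows is from my own checks.

**What I did**
- I put both silver modules on the bench flat into bays 1 and 2, and left the pink and blue look-alikes alone.
- I swung the keeper bar shut until it pressed on its stop with about 25 N.
- I turned the nut clockwise only. The wrist torque rose between about 108° and 116° of turn, and the washer tab began to move, so I took that as bearing. I went on to the first aligned slot, 19–26° after bearing, then let go and moved the arm clear.

**Last checks**
- **Modules:** both block tops are about 64–65 mm high, so both are seated. Each is within about 5 mm of its bay centre.
- **Bar:** the knob direction matches the tray axis to within about 1°.
- **Nut:** depth puts its flats at −1°, against −1.3° for the tray. The gripper yaw at release agreed.
- **Bystanders:** I saw none moved in the top view.

**What disagreed**
- **Washer drag:** the side view gives about 12 mm. The top view gave 38 mm, but I discounted it because its "before" point was probably not the tab. The turn after bearing suggests 14–19 mm. All three are inside the 4–45 mm limit.
- **Bearing torque:** it read 0.45–0.6 N m, below the stated 0.8 N m.
- **First module:** it touched the bay end wall on the way in and needed a 2 mm shift.

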